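# Build up a contact wheel on the grinder hub and lock the carriage

## Task

Build up the belt grinder's contact wheel on the hub with the three upright studs: first the plain spacer ring round the studs, then every rubber-tyred holed disc on the bench, and last of all the steel end cap with its raised centre upwards, each slid fully down the studs so that the pack is closed up. Then push the hub carriage along its rail all the way to the stop at the other end and turn the lock knob clockwise as far as it goes, so that its tongue lies across the rail behind the carriage. Leave the oil bottle, the roll of belts and the wrench where they are.

Things in the scene. Friction and masses are not known exactly. Their poses are not given: they have to be found in the camera images.
- hub_seat (a point): Centre of the flat top of the hub, a steel drum 54 mm across, 36 mm tall, on the sliding carriage; about 70 mm above the bench. z up. Three upright steel studs stand on it: 8 mm thick, 57 mm tall above this point, tapered to 3 mm over the last 7 mm, 120 degrees apart, centres 17 mm from the hub's axis, one of them on this point's x axis. The rail runs along this point's y
- push_post (a point): Grip height of the post on the carriage: upright black peg 16 mm across, 40 mm tall, standing on the carriage plate (its foot 24 mm below this point, its top 16 mm above), 95 mm from the hub's axis towards the rail's +y. Pinch or push it to slide the carriage.
- carriage (a joint): Travel of the hub carriage along its 80 mm wide, 24 mm high aluminium rail, in m: 0 at the loading end, 0.100 against the far stop. It grows as the carriage moves along -y of hub_seat's frame (the hub leading, the push post trailing). Rubs with about 4 N, stays where it is left. Starts between 0 and 0.03
- lock (a joint): Angle of the lock knob, rad: 0 open (tongue along the rail, to +y of hub_seat's frame), growing clockwise seen from above to the stop at 1.57 (tongue across the rail, to +x). Needs 0.06 N m, stays where left; starts at 0 to 0.25. The tongue (78 mm long from the axis, 10 mm wide) swings in behind the carriage only when that is at the far stop; else it hits the carriage's side
- lock_grip (a point): On the axis of the lock knob, at the height to grip: black upright bar 36 mm long, 10 mm thick, 34 mm tall (from 22 mm below this point to 12 mm above it), beside the rail on the robot's side. Its length runs along this point's y axis, which turns with the knob (y is also the tongue's direction).
- ring_mid (a point): Centre of the spacer ring, half-way up: plain aluminium ring, 60 mm outside, 46 mm inside, 10 mm high, lying flat. It goes round all three studs.
- disc1_mid (a point): Centre, half-way up, of a contact-wheel disc: aluminium with black rubber tyre, 60 mm across, 12 mm thick, three 10.4 mm through holes, 120 degrees apart, their centres 17 mm from the middle; x points to one hole. Starts lying flat. May be absent. The discs are all alike and may go on in any order.
- disc2_mid (a point): Another disc like disc1. May be absent.
- disc3_mid (a point): Another disc like disc1. May be absent.
- cap_mid (a point): Centre of the end cap's flange, half-way up: bare steel flange 60 mm across, 8 mm thick, three 10.4 mm through holes, 120 degrees apart, their centres 17 mm from the middle; x points to one hole; on its upper face (+z) a raised centre 21 mm across and 6 mm high. Starts lying flat, raised centre up.
- oil: Oil bottle, 56 mm across, 150 mm tall, a bystander; origin at its foot.
- belts: Roll of sanding belts, ring 96 mm across, 50 mm high, a bystander; origin under its centre.
- wrench: Wrench lying on the bench, a bystander; origin at its underside.

How it is judged:
On the way, in this order (a step that is already met when the one before it is completed fails the run):
1. the spacer ring lies flat on the hub, round the studs (horizontal distance between ring_mid and hub_seat below 0.006 m and angle between the z axis of ring_mid and the z axis of hub_seat, either way round below 0.06 rad and z of ring_mid in the frame of hub_seat between 0.0025 and 0.0075 m), for 0.2 s.
2. every disc present is down on the studs, flat, on top of the ring (all of step 1 and horizontal distance between each of disc1_mid, disc2_mid, disc3_mid and hub_seat below 0.003 m and angle between the z axis of each of disc1_mid, disc2_mid, disc3_mid and the z axis of hub_seat, either way round below 0.06 rad and (z of disc1_mid in the frame of hub_seat between 0.0135 and 0.0185 m or z of disc1_mid in the frame of hub_seat between 0.0255 and 0.0305 m or z of disc1_mid in the frame of hub_seat between 0.0375 and 0.0425 m) and (z of disc2_mid in the frame of hub_seat between 0.0135 and 0.0185 m or z of disc2_mid in the frame of hub_seat between 0.0255 and 0.0305 m or z of disc2_mid in the frame of hub_seat between 0.0375 and 0.0425 m) and (z of disc3_mid in the frame of hub_seat between 0.0135 and 0.0185 m or z of disc3_mid in the frame of hub_seat between 0.0255 and 0.0305 m or z of disc3_mid in the frame of hub_seat between 0.0375 and 0.0425 m)), for 0.2 s.
3. the end cap is down on the studs, flat, on top of the discs (all of step 2 and horizontal distance between cap_mid and hub_seat below 0.003 m and angle between cap_mid's own z axis and vertical below 0.06 rad and (z of cap_mid in the frame of hub_seat between 0.0355 and 0.0405 m or z of cap_mid in the frame of hub_seat between 0.0475 and 0.0525 m)), for 0.2 s.
4. the carriage is at the far stop (value of joint carriage above 0.095 m), for 0.2 s.
5. the lock knob is turned home (value of joint lock above 1.4 rad), for 0.2 s.
At the end, for the whole second after the job is handed in: Ring, every disc present and the cap (raised centre up) lie flat (within 0.06 rad) on the hub, centred on it within 3 mm (ring 6 mm), closed up in that order with each within 2.5 mm of its stacked height; the carriage is within 5 mm of the far stop; the knob is past 1.4 rad of its 1.57 (all of step 3 and value of joint carriage above 0.095 m and value of joint lock above 1.4 rad); the robot touches nothing.
It fails at once if the oil bottle is moved more than 3 cm (distance of oil from where it was at the start of the episode above 0.03 m).
It fails at once if the roll of belts is moved more than 3 cm (distance of belts from where it was at the start of the episode above 0.03 m).
It fails at once if the wrench is moved more than 3 cm (distance of wrench from where it was at the start of the episode above 0.03 m).
Of disc1, disc2, disc3 only 2 to 3 are there at a start; the rules pass over those that are not, and their reading is None.
At some moment in a run one of ring, disc1, disc2, disc3, cap may be knocked a few centimetres aside while the robot is not near it.
Once in a run the grip may slacken for a moment while it holds something.
It also fails if it takes over 208 s, if anything falls off the work surface, if the arm or the gripper's body presses on something with over 40 N, if the wrist force passes 120 N, or if a joint passes its speed limit or range.

## Robot

A 7-joint arm with a two-finger parallel gripper is mounted at the origin on the work surface. World frame = base frame: x ahead of the robot, y to its left, z up, the work surface at z = 0. Lengths are in m, angles in rad, forces in N, time in s.
With the tool pointing down it reaches from about 0.4 to 0.875 m from the base axis. Payload 19.3 kg.
Tool frame: the origin (TCP) lies midway between the tips of the shut fingers; the grasp point (between the pads) lies 19 mm behind it; z points along the fingers, y is the line along which they close (so a half turn about z gives the same grasp; the last joint's range is limited). The gripper opens to 85 mm and grips with 20 to 120 N. Pads are 22 mm wide; open, the fingers measure 114 mm over their backs; the gripper's body (76 mm by 85 mm) begins 54 mm behind the grasp point. The pads swing forward as they close: fully open they stand 13 mm farther back than shut.
Start: joints at [-1.382, 0.521, -0.036, 1.599, 0.021, 1.021, -0.113], TCP at [0.16, 0.604, 0.231] pointing down, gripper open.
Joint ranges: [-2.91, 2.91], [-0.3, 2.13], [-1.5, 1.42], [0.17, 2.43], [-1.26, 4.41], [0.16, 1.93], [-2.52, 2.52]. Speed limits (rad/s): [1.89, 1.89, 2.39, 2.39, 3.01, 3.01, 3.01].

## Interface

Orientations are given as [roll, pitch, yaw] about the fixed x, y, z axes, in that order (R = Rz(yaw) Ry(pitch) Rx(roll)).
In Python, from workcell import * gives the robot as it stands. The module is installed in compiled form; this text tells all that it offers.
- The arm moves only by the tool play_rows, never from a script. Its argument "deltas" is a list of rows, each a list of 7 numbers: the shift along the tool's x, y, z in units of 500 mm (1.0 is 500 mm), then the turn, a rotation vector about the tool's x, y, z in units of 120 degrees (1.0 is 120 degrees), then the closure, from 0 (fully open) to 1 (shut). A call has 1 to 10 rows; each row is the pose to reach, as a shift and turn from the pose commanded when the call began, along the tool's axes at that moment; what a row does not reach only later rows make up. A row lasts 1/10 s, in which the tool goes at most 50 mm and 8.59 degrees, less where a joint would pass 70% of its speed; a pose out of reach is approached as far as the arm can. A call with a number of a shift or a turn outside -1 to 1 is refused whole. A call with a gripper value outside its range is refused whole. The fingers move at their own pace and stop on an object; "newtons" is the grip in N (left out, the last holds). Time passes only in rows, so rows that repeat a pose let the fingers close. It gives the time, the measured TCP pose, the force, the opening and the grip force at its end, in the units of the state.
- observe(): the state, without advancing time (a new reading comes with each control period).
- grab_frame(name): name is "scene" or "top" or "wrist"; returns the picture (480x640x3 uint8, red, green, blue); there is no depth.
- get_calibration(name): a dict with "fovy" (degrees; the focal length in pixels is half the picture's height over the tangent of half this angle, whatever the lens; pixels are square), "cx", "cy" (the principal point, pixels), "xyz" and "rotation" of the camera in the world. Camera axes: x right, y down, z forward; pixel columns grow to the right and rows downward; lengths in m; the calibration is good to about 2 mm. The wrist camera is an equidistant fisheye: a pixel r from the principal point sees the ray r / f radians off the axis. A picture is of the moment at which its call begins: read the wrist's pose just before it. get_calibration takes no time and is no camera call; for the wrist camera it gives the pose at the moment of the call.
- job_done(): hands the job in; it is judged then, once.
The state is a dict: "clock": time; "qpos": joint angles; "qd": joint speeds; "joint_efforts": joint torques, N m; "position": TCP position; "tool_rot": TCP orientation; "force": force on the tool from outside, world axes, zero at the start; "moment": the same for the moment, N m; "grip_width": finger opening in m; "finger_force": force on a finger pad.
Only numpy, scipy, OpenCV 4.12 (cv2) and the standard library are available. Lean on these libraries where they do the work, as an engineer would, in place of code of your own. Each camera call takes 0.05 s, during which the arm holds its last target. There are 200 camera calls.

## Working session

There is one attempt and no reset: what is moved stays moved. The work goes in short steps, Python scripts to look and compute and a tool call to move; the robot and the scene stay as the last step left them, time stands still between calls to the robot, and variables do not carry over. Pictures are saved under pics/ and viewed, at most 14 in all, crops included, and the job is handed in when it is done.

Besides the shell and the picture viewer there is one more tool, called after "Emit:" as a command line: name --pt "numbers of a row" for each row, then --argument value for the rest. play_rows: Moves the arm, as the interface text tells. Its arguments: {"type":"object","properties":{"deltas":{"type":"array"},"newtons":{"type":"number"}},"required":["deltas"]}

```bash
mkdir -p pics; cat > h.py <<'E'
from workcell import *
import numpy as np, cv2
from scipy.spatial.transform import Rotation as Ro
def ray(cal,u,v,name):
    f=240/np.tan(np.radians(cal["fovy"])/2)
    d=np.array([u-cal["cx"],v-cal["cy"]])
    if name=="wrist":
        r=np.hypot(*d)+1e-9; t=r/f
        c=np.array([d[0]/r*np.sin(t),d[1]/r*np.sin(t),np.cos(t)])
    else: c=np.array([d[0]/f,d[1]/f,1.])
    R=np.array(cal["rotation"])
    if R.shape!=(3,3): R=Ro.from_euler('xyz',R).as_matrix()
    return np.array(cal["xyz"]),R@c
def onz(cal,u,v,z,name):
    o,d=ray(cal,u,v,name); return o+d*(z-o[2])/d[2]
def px(cal,p,name):
    R=np.array(cal["rotation"])
    if R.shape!=(3,3): R=Ro.from_euler('xyz',R).as_matrix()
    f=240/np.tan(np.radians(cal["fovy"])/2)
    c=R.T@(np.array(p)-np.array(cal["xyz"]))
    if name=="wrist":
        n=np.hypot(c[0],c[1]);t=np.arctan2(n,c[2]);return np.array([cal["cx"]+f*t*c[0]/n,cal["cy"]+f*t*c[1]/n])
    return np.array([cal["cx"]+f*c[0]/c[2],cal["cy"]+f*c[1]/c[2]])
def snap(name,fn):
    cal=get_calibration(name); im=grab_frame(name)
    cv2.imwrite(f"pics/{fn}.png",cv2.cvtColor(im,cv2.COLOR_RGB2BGR)); return cal,im
E
python3 - <<'E'
from h import *
for n in ("scene","top","wrist"):
    c,i=snap(n,n+"0"); print(n,c)
print(observe())
E
```

```text
scene {'fovy': 49.82713154843613, 'cx': 323.82354750622386, 'cy': 243.12295167076093, 'xyz': array([1.18827003, 0.03297256, 0.72963707]), 'rotation': array([-2.39505869,  0.00840972,  1.66854102])}
top {'fovy': 51.51742449213266, 'cx': 318.2840489494957, 'cy': 238.48598268815905, 'xyz': array([ 0.47302396, -0.03214394,  1.18193071]), 'rotation': array([-3.04045447, -0.00412597, -1.59494868])}
wrist {'fovy': 65.70646984690485, 'cx': 315.4028638190059, 'cy': 238.06652993135347, 'xyz': array([0.09177003, 0.62207339, 0.37346176]), 'rotation': array([2.85956008e+00, 1.53120795e-03, 1.31128784e+00])}
{'clock': 0.15, 'qpos': array([-1.38222075,  0.52187578, -0.03633226,  1.59983391,  0.02121772,
        1.02106854, -0.11282901]), 'qd': array([ 0.0014856 , -0.00331904, -0.00164091, -0.00170147, -0.0013675 ,
       -0.00127168,  0.00035614]), 'joint_efforts': array([ 9.11400621e-04, -9.27389503e+01,  1.98031470e+00, -3.70063448e+01,
        1.79129129e-02,  6.32211551e-03, -4.37107076e-05]), 'position': array([0.15990659, 0.60396735, 0.23087416]), 'tool_rot': array([-3.14079509e+00,  6.37119057e-05,  2.88278845e+00]), 'force': array([-0.4239097 ,  0.02727697, -0.46265911]), 'moment': array([ 0.01046981, -0.0218255 , -0.00495005]), 'finger_force': 0.0, 'grip_width': 0.08527526955204615}
```

View pics/top0.png

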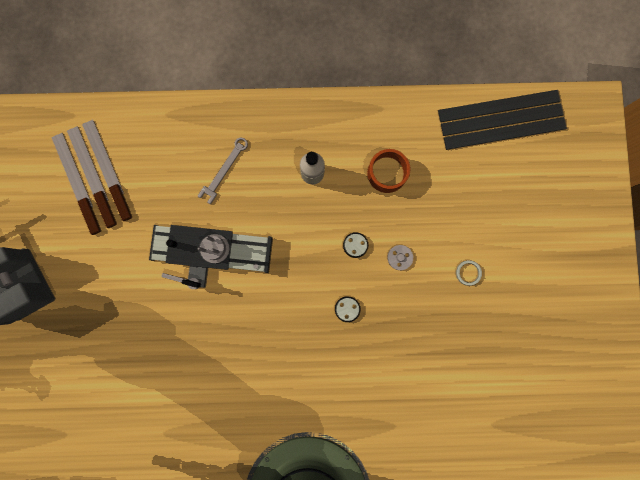

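View pics/scene0.png

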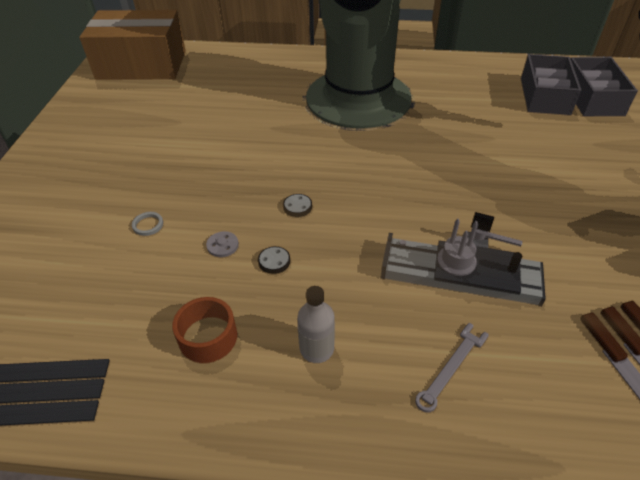

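Top view: discs at (356,245) and (347,309), cap (401,257), ring (469,273), hub (213,248), post (172,243), and the knob near (195,283). There are two discs.

```bash
python3 - <<'E'
from h import *
c=get_calibration("top")
for n,u,v,z in (("d1",356,245,.012),("d2",347,309,.012),("cap",401,257,.008),("ring",469,273,.01),("hub",213,248,.07),("post",172,243,.07),("knob",197,284,.05),("rail1",152,244,.024),("rail2",271,253,.024),("oil",312,160,.15),("belts",389,170,.05),("wr",245,145,0),("wr2",208,198,0)):
    print(n,onz(c,u,v,z,"top").round(4))
im=cv2.imread("pics/top0.png")
a=cv2.resize(im[200:330,140:300],(800,650),interpolation=cv2.INTER_CUBIC)[:600]
cv2.imwrite("pics/crop1.png",a)
o=observe(); T=Ro.from_euler('xyz',o["tool_rot"])
w=get_calibration("wrist"); Rw=Ro.from_euler('xyz',w["rotation"])
print((T.inv()*Rw).as_matrix().round(3), T.inv().apply(w["xyz"]-o["position"]).round(4), T.as_matrix().round(3))
E
```

```text
d1 [ 0.574  -0.1285  0.012 ]
d2 [ 0.4248 -0.1028  0.012 ]
cap [ 0.5434 -0.2344  0.008 ]
ring [ 0.5017 -0.3927  0.01  ]
hub [0.5699 0.1969 0.07  ]
post [0.5833 0.2887 0.07  ]
knob [0.4907 0.2374 0.05  ]
rail1 [0.5867 0.3486 0.024 ]
rail2 [0.559  0.0713 0.024 ]
oil [ 0.7451 -0.0297  0.15  ]
belts [ 0.7436 -0.2076  0.05  ]
wr [0.8256 0.1328 0.    ]
wr2 [0.697 0.223 0.   ]
[[-0.001 -0.961 -0.278]
 [ 1.    -0.001 -0.001]
 [ 0.001 -0.278  0.961]] [ 0.0705 -0.     -0.1427] [[-0.967  0.256 -0.   ]
 [ 0.256  0.967 -0.001]
 [-0.    -0.001 -1.   ]]
```

View pics/crop1.png

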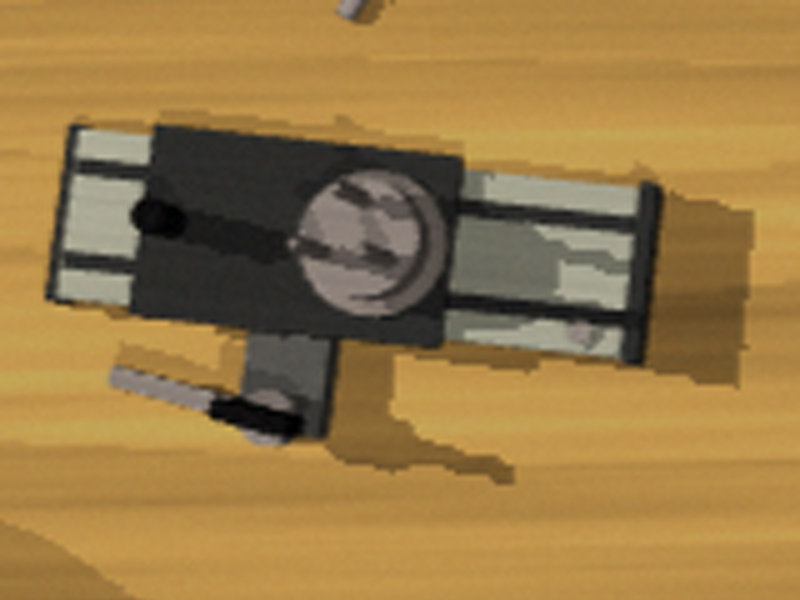

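```bash
cat >> h.py <<'E'
def go(x,y,z,yaw):
    o=observe(); T=Ro.from_euler('xyz',o["tool_rot"]); p=np.array(o["position"])
    G=Ro.from_euler('xyz',[np.pi,0,yaw])
    d=T.inv().apply(np.array([x,y,z])-p)/.5; r=(T.inv()*G).as_rotvec()/np.radians(120)
    print("delta",d.round(4),r.round(4),"rows t/r",round(np.linalg.norm(d)*10,1),round(np.linalg.norm(r)*120/8.59,1),"z",p[2].round(4))
def st():
    o=observe(); print({k:np.round(o[k],4) for k in("clock","position","tool_rot","force","grip_width","finger_force")})
E
python3 -c "
from h import *
go(.57,.197,.2,1.47)"
```

```text
delta [-1.0012 -0.5769  0.0623] [-3.000e-04  3.000e-04  6.746e-01] rows t/r 11.6 9.4 z 0.2309
```

Emit:
play_rows --pt "-0.99 -0.57 0.06 0 0 0.67 0" --pt "-0.99 -0.57 0.06 0 0 0.67 0" --pt "-0.99 -0.57 0.06 0 0 0.67 0" --pt "-0.99 -0.57 0.06 0 0 0.67 0" --pt "-0.99 -0.57 0.06 0 0 0.67 0" --pt "-0.99 -0.57 0.06 0 0 0.67 0" --pt "-0.99 -0.57 0.06 0 0 0.67 0" --pt "-0.99 -0.57 0.06 0 0 0.67 0" --pt "-0.99 -0.57 0.06 0 0 0.67 0" --pt "-0.99 -0.57 0.06 0 0 0.67 0"

```text
clock: 1.15
position: [0.5156, 0.2511, 0.205]
tool_rot: [3.142, 0.0, 1.474]
force: [0.0, 2.1, 0.6]
grip_width: 0.0855
finger_force: 0.0
```

```bash
python3 -c "
from h import *
go(.57,.197,.2,1.47); print(observe()['qpos'].round(2))"
```

```text
delta [-0.0972  0.1188  0.01  ] [0.     0.     0.0019] rows t/r 1.5 0.0 z 0.205
[-0.82  0.5   0.38  1.78 -0.22  0.91 -0.45]
```

Emit:
play_rows --pt "-0.097 0.119 0.01 0 0 0 0" --pt "-0.097 0.119 0.01 0 0 0 0" --pt "-0.097 0.119 0.01 0 0 0 0" --pt "-0.097 0.119 0.01 0 0 0 0"

```text
clock: 1.55
position: [0.5693, 0.1985, 0.1997]
tool_rot: [-3.141, 0.0, 1.479]
force: [-0.5, 0.9, 0.2]
grip_width: 0.0854
finger_force: 0.0
```

```bash
python3 - <<'E'
from h import *
st(); c,i=snap("wrist","w1")
E
```

```text
{'clock': np.float64(1.55), 'position': array([0.5693, 0.1985, 0.1997]), 'tool_rot': array([-3.1409e+00,  3.0000e-04,  1.4785e+00]), 'force': array([-0.5038,  0.946 ,  0.2215]), 'grip_width': np.float64(0.0854), 'finger_force': np.float64(0.0)}
```

View pics/w1.png

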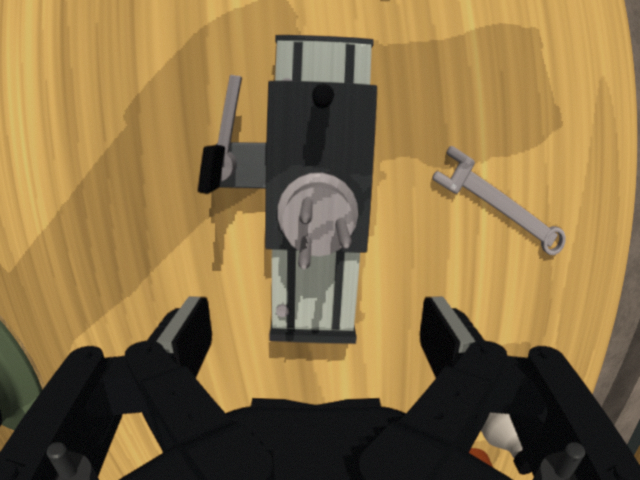

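Hub is at about (318,214) with studs leaning down-image; the post is at (323,96), the knob bar at (211,168) with its tongue pointing up to (235,80).

```bash
python3 - <<'E'
from h import *
im=cv2.imread("pics/w1.png")
cv2.imwrite("pics/crop2.png",cv2.resize(im[160:280,260:380],(600,600),interpolation=cv2.INTER_CUBIC))
c=get_calibration("wrist")
for n,p in (("seat",[.57,.197,.07]),("top",[.57,.197,.127])): print(n,px(c,p,"wrist"))
hsv=cv2.cvtColor(im,cv2.COLOR_BGR2HSV)
for p in ((300,190),(345,240),(305,250),(330,200),(300,290)): print(p,im[p[1],p[0]],hsv[p[1],p[0]])
for u,v in ((278,211),(358,211),(318,172)): print(onz(c,u,v,.07,"wrist").round(4))
# rail ends corners
for u,v in ((277,37),(373,39),(270,341),(355,341)): print("rail",onz(c,u,v,.024,"wrist").round(4))
E
```

```text
seat [317.2459131  230.21917588]
top [317.62014307 254.28697749]
(300, 190) [103 104 111] [  4  18 111]
(345, 240) [120 123 130] [  9  20 130]
(305, 250) [108 110 117] [  7  20 117]
(330, 200) [140 144 152] [ 10  20 152]
(300, 290) [110 121 118] [ 38  23 121]
[0.542  0.2146 0.07  ]
[0.6019 0.2091 0.07  ]
[0.5746 0.241  0.07  ]
rail [0.5506 0.3572 0.024 ]
rail [0.6317 0.3487 0.024 ]
rail [0.5116 0.0747 0.024 ]
rail [0.5965 0.0671 0.024 ]
```

View pics/crop2.png

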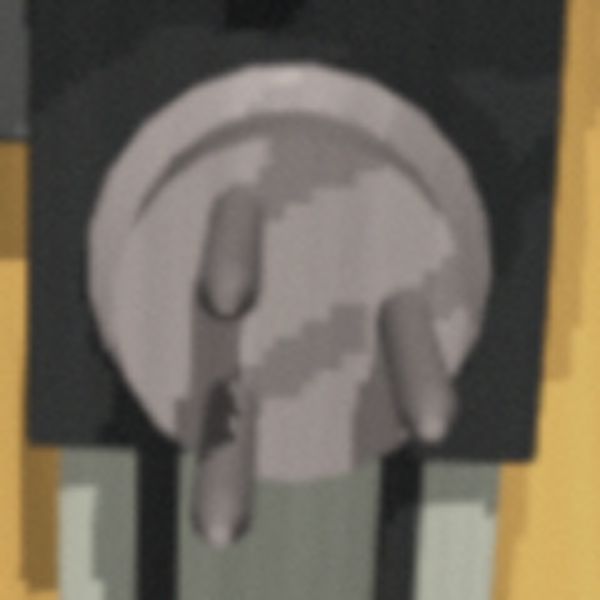

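```bash
cat >> h.py <<'E'
def fit3(P):  # three points 120deg apart -> centre, yaw mod 120, radii
    P=np.array(P)[:,:2]; c=P.mean(0); d=P-c; a=np.arctan2(d[:,1],d[:,0])
    y=np.angle(np.mean(np.exp(3j*a)))/3
    print("c",c.round(4),"r",np.hypot(*d.T).round(4),"yaw mod120",np.round(y,4),"resid",(np.angle(np.exp(3j*(a-y)))/3).round(3)); return c,y
E
python3 - <<'E'
from h import *
c=get_calibration("wrist")
fit3([onz(c,260+u/5,160+v/5,.1265,"wrist") for u,v in((230,311),(432,438),(218,540))])
for u,v in ((103,270),(487,270),(296,112),(296,480)): print(onz(c,260+u/5,160+v/5,.07,"wrist").round(4))
t=get_calibration("top")
E
```

```text
c [0.5711 0.2019] r [0.0169 0.017  0.017 ] yaw mod120 -0.1467 resid [-0.     0.003 -0.003]
[0.5437 0.2121 0.07  ]
[0.6013 0.2069 0.07  ]
[0.5747 0.2332 0.07  ]
[0.5696 0.1763 0.07  ]
```

Emit:
play_rows --pt "-0.9 -0.02 0 0 0 0 0" --pt "-0.9 -0.02 0 0 0 0 0" --pt "-0.9 -0.02 0 0 0 0 0" --pt "-0.9 -0.02 0 0 0 0 0" --pt "-0.9 -0.02 0 0 0 0 0" --pt "-0.9 -0.02 0 0 0 0 0" --pt "-0.9 -0.02 0 0 0 0 0" --pt "-0.9 -0.02 0 0 0 0 0" --pt "-0.9 -0.02 0 0 0 0 0" --pt "-0.9 -0.02 0 0 0 0 0"

```text
clock: 2.6
position: [0.5165, -0.2542, 0.2006]
tool_rot: [3.141, 0.003, 1.473]
force: [-0.4, 0.7, -0.1]
grip_width: 0.0855
finger_force: 0.0
```

```bash
python3 -c "
from h import *
go(.5017,-.3927,.12,1.43)"
```

```text
delta [-0.2782 -0.0025  0.1619] [0.0002 0.0013 0.0206] rows t/r 3.2 0.3 z 0.2006
```

Emit:
play_rows --pt "-0.278 -0.0025 0.16 0 0 0.02 0" --pt "-0.278 -0.0025 0.16 0 0 0.02 0" --pt "-0.278 -0.0025 0.16 0 0 0.02 0" --pt "-0.278 -0.0025 0.16 0 0 0.02 0" --pt "-0.278 -0.0025 0.16 0 0 0.02 0"

```text
clock: 3.1
position: [0.5038, -0.3869, 0.119]
tool_rot: [-3.14, -0.001, 1.436]
force: [-0.0, 0.7, 0.0]
grip_width: 0.0853
finger_force: 0.0
```

```bash
python3 - <<'E'
from h import *
st(); c,i=snap("wrist","w2"); print(px(c,[.5017,-.3927,.01],"wrist"))
E
```

```text
{'clock': np.float64(3.1), 'position': array([ 0.5038, -0.3869,  0.119 ]), 'tool_rot': array([-3.1399e+00, -5.0000e-04,  1.4365e+00]), 'force': array([-0.0174,  0.7368,  0.0469]), 'grip_width': np.float64(0.0853), 'finger_force': np.float64(0.0)}
[313.76378761 243.06936348]
```

View pics/w2.png

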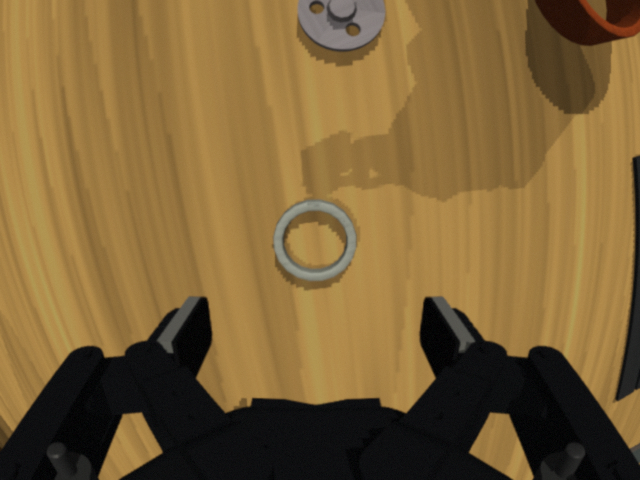

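Ring centred near (315,241), cap at the top near (342,10). I'll segment the ring.

```bash
cat >> h.py <<'E'
def blob(im,cal,z,near,smax=60,vmin=60,k=0):
    """low-saturation blob nearest pixel `near`: project contour to plane z, min enclosing circle"""
    h=cv2.cvtColor(im,cv2.COLOR_RGB2HSV); m=((h[...,1]<smax)&(h[...,2]>vmin)).astype(np.uint8)
    cs,_=cv2.findContours(m,cv2.RETR_EXTERNAL,cv2.CHAIN_APPROX_NONE)
    cs=[c for c in cs if cv2.contourArea(c)>300]
    c=min(cs,key=lambda c:np.hypot(*(c.reshape(-1,2).mean(0)-near)))
    P=np.array([onz(cal,u,v,z,"wrist")[:2] for u,v in c.reshape(-1,2)])
    A=np.c_[2*P,np.ones(len(P))]; s=np.linalg.lstsq(A,(P**2).sum(1),rcond=None)[0]
    r=np.sqrt(s[2]+s[0]**2+s[1]**2); print("circle",s[:2].round(4),"r",r.round(4),"rms",np.std(np.hypot(*(P-s[:2]).T)).round(5)); return s[:2],c
E
python3 - <<'E'
from h import *
c=get_calibration("wrist"); i=cv2.imread("pics/w2.png")[...,::-1].copy()
p,_=blob(i,c,.009,(315,241))
go(p[0],p[1],-.003,1.43)
E
```

```text
circle [ 0.5034 -0.3906] r 0.0294 rms 0.00034
delta [-0.0105 -0.0013  0.2457] [-0.0002 -0.0004  0.0039] rows t/r 2.5 0.1 z 0.1199
```

Emit:
play_rows --pt "-0.0105 -0.001 0.1 0 0 0.004 0" --pt "-0.0105 -0.001 0.18 0 0 0.004 0" --pt "-0.0105 -0.001 0.22 0 0 0.004 0" --pt "-0.0105 -0.001 0.24 0 0 0.004 0" --pt "-0.0105 -0.001 0.244 0 0 0.004 0" --pt "-0.0105 -0.001 0.244 0 0 0.004 0.6" --pt "-0.0105 -0.001 0.244 0 0 0.004 0.6" --pt "-0.0105 -0.001 0.244 0 0 0.004 0.6" --pt "-0.0105 -0.001 0.244 0 0 0.004 0.6" --pt "-0.0105 -0.001 0.244 0 0 0.004 0.6" --newtons 60

```text
clock: 4.15
position: [0.5042, -0.3919, 0.0004]
tool_rot: [3.139, 0.0, 1.429]
force: [-4.1, 5.4, 21.5]
grip_width: 0.0567
finger_force: 59.2
```

Emit:
play_rows --pt "0 0 -0.02 0 0 0 0.6" --pt "0 0 -0.08 0 0 0 0.6" --pt "0 0 -0.16 0 0 0 0.6" --pt "0 0 -0.24 0 0 0 0.6" --pt "0 0 -0.32 0 0 0 0.6" --pt "0 0 -0.4 0 0 0 0.6" --pt "0 0 -0.4 0 0 0 0.6"

```text
clock: 4.85
position: [0.5049, -0.3935, 0.2046]
tool_rot: [3.134, 0.004, 1.429]
force: [0.3, -0.8, -0.6]
grip_width: 0.0561
finger_force: 64.0
```

```bash
python3 - <<'E'
from h import *
st(); c,i=snap("wrist","w3"); go(.5711,.2019,.2,1.43)
E
```

```text
{'clock': np.float64(4.85), 'position': array([ 0.5049, -0.3935,  0.2046]), 'tool_rot': array([3.1335, 0.0036, 1.4288]), 'force': array([ 0.3445, -0.81  , -0.6122]), 'grip_width': np.float64(0.0561), 'finger_force': np.float64(63.9755)}
delta [ 1.196e+00 -3.530e-02  7.000e-04] [ 0.0024  0.001  -0.0004] rows t/r 12.0 0.0 z 0.2016
```

View pics/w3.png

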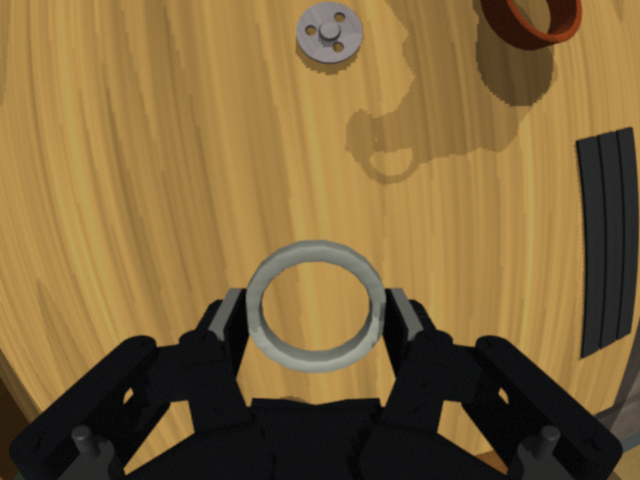

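```bash
python3 - <<'E'
from h import *
i=cv2.imread("pics/w3.png")[...,::-1].copy()
c=get_calibration("wrist"); o=observe(); T=Ro.from_euler('xyz',o["tool_rot"]); st()
h=cv2.cvtColor(i,cv2.COLOR_RGB2HSV)
# inner hole ellipse of ring top edge: flood inside, wood colour
m=(h[...,1]>90).astype(np.uint8); n,l,s,ce=cv2.connectedComponentsWithStats(m)
k=l[306,315]; print(s[k],ce[k])
cs,_=cv2.findContours((l==k).astype(np.uint8),cv2.RETR_EXTERNAL,cv2.CHAIN_APPROX_NONE)
q=cs[0].reshape(-1,2)
for dz in (.0,.005,.01):
    P=np.array([T.inv().apply(onz(c,u,v,o["position"][2]+dz,"wrist")-o["position"]) for u,v in q])
    (cc,r)=cv2.minEnclosingCircle(P[:,:2].astype(np.float32)); print(dz,np.round(cc,4),round(r,4), np.ptp(P,axis=0).round(4))
E
```

```text
{'clock': np.float64(4.9), 'position': array([ 0.5042, -0.3926,  0.2016]), 'tool_rot': array([3.1365e+00, 2.0000e-03, 1.4291e+00]), 'force': array([-0.296 ,  0.3164, -2.4726]), 'grip_width': np.float64(0.056), 'finger_force': np.float64(63.9715)}
[ 261  261  109   90 7577] [315.31516431 305.51286789]
0.0 [-0.001   0.0001] 0.0235 [0.0431 0.0466 0.0003]
0.005 [0.0015 0.0001] 0.0227 [0.0416 0.045  0.0002]
0.01 [0.004  0.0001] 0.0218 [0.0401 0.0433 0.0002]
```

Emit:
play_rows --pt "0.9 -0.026 0 0 0 0 0.6" --pt "0.9 -0.026 0 0 0 0 0.6" --pt "0.9 -0.026 0 0 0 0 0.6" --pt "0.9 -0.026 0 0 0 0 0.6" --pt "0.9 -0.026 0 0 0 0 0.6" --pt "0.9 -0.026 0 0 0 0 0.6" --pt "0.9 -0.026 0 0 0 0 0.6" --pt "0.9 -0.026 0 0 0 0 0.6" --pt "0.9 -0.026 0 0 0 0 0.6" --pt "0.9 -0.026 0 0 0 0 0.6"

```text
clock: 5.9
position: [0.5535, 0.063, 0.1972]
tool_rot: [-3.14, -0.002, 1.438]
force: [0.6, -0.8, -0.7]
grip_width: 0.0562
finger_force: 64.0
```

```bash
python3 - <<'E'
from h import *
st(); go(.5711,.2019,.15,1.43)
E
```

```text
{'clock': np.float64(5.9), 'position': array([0.5535, 0.063 , 0.1972]), 'tool_rot': array([-3.1401e+00, -2.1000e-03,  1.4381e+00]), 'force': array([ 0.5857, -0.8255, -0.7184]), 'grip_width': np.float64(0.0562), 'finger_force': np.float64(63.9968)}
delta [ 0.2797 -0.0018  0.0949] [-0.0007 -0.001   0.0039] rows t/r 3.0 0.1 z 0.1972
```

Emit:
play_rows --pt "0.08 -0.001 0.02 0 0 0.004 0.6" --pt "0.16 -0.002 0.05 0 0 0.004 0.6" --pt "0.24 -0.002 0.08 0 0 0.004 0.6" --pt "0.28 -0.002 0.095 0 0 0.004 0.6" --pt "0.28 -0.002 0.095 0 0 0.004 0.6" --pt "0.28 -0.002 0.095 0 0 0.004 0.6" --pt "0.28 -0.002 0.095 0 0 0.004 0.6"

```text
clock: 6.6
position: [0.5728, 0.1927, 0.1509]
tool_rot: [3.141, 0.0, 1.419]
force: [0.4, -1.3, -1.6]
grip_width: 0.0561
finger_force: 64.0
```

```bash
python3 - <<'E'
from h import *
st(); c,i=snap("wrist","w4"); go(.5711,.2019,.066,1.43)
cv2.imwrite("pics/crop4.png",cv2.resize(i[200:420,215:415,::-1],None,fx=2.5,fy=2.5))
E
```

```text
{'clock': np.float64(6.6), 'position': array([0.5728, 0.1927, 0.1509]), 'tool_rot': array([3.1413e+00, 5.0000e-04, 1.4192e+00]), 'force': array([ 0.4293, -1.251 , -1.6038]), 'grip_width': np.float64(0.0561), 'finger_force': np.float64(63.9924)}
delta [ 0.0175 -0.0063  0.17  ] [ 0.0002  0.0001 -0.0052] rows t/r 1.7 0.1 z 0.151
```

View pics/crop4.png

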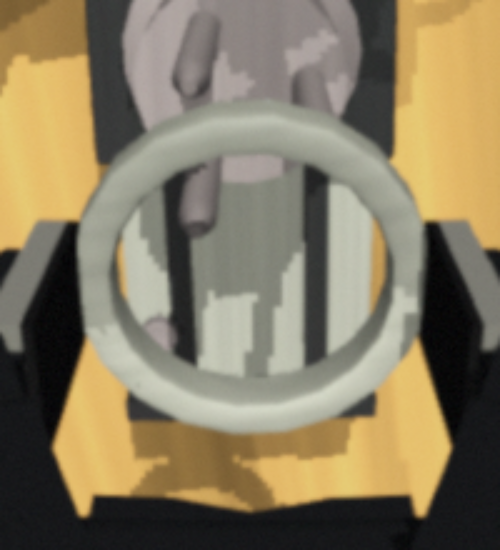

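Ring is held level over the hub, about 9 mm short along the rail; studs at crop (190,90) and (197,228) give a second centre fix.

```bash
python3 - <<'E'
from h import *
c=get_calibration("wrist")
A,C=[onz(c,215+u/2.5,200+v/2.5,.1265,"wrist") for u,v in((190,89),(197,228))]
print(A,C,np.linalg.norm(A-C)); m=(A+C)/2; e=(A-C)/np.linalg.norm(A-C); x=np.array([e[1],-e[0],0]); print("ctr",m+x*.0085, "yaw",np.arctan2(x[1],x[0]))
st()
E
```

```text
[0.5651828  0.21755379 0.1265    ] [0.56163212 0.18929984 0.1265    ] 0.028476189478949546
ctr [0.57184112 0.20236695 0.1265    ] yaw -0.12501485875173166
{'clock': np.float64(6.65), 'position': array([0.5729, 0.1928, 0.151 ]), 'tool_rot': array([3.1411e+00, 1.0000e-04, 1.4190e+00]), 'force': array([-0.6636,  0.2221, -0.895 ]), 'grip_width': np.float64(0.0561), 'finger_force': np.float64(63.9921)}
```

Emit:
play_rows --pt "0.0175 -0.005 0 0 0 0 0.6" --pt "0.0175 -0.005 0 0 0 0 0.6" --pt "0.0175 -0.005 0.02 0 0 0 0.6" --pt "0.0175 -0.005 0.05 0 0 0 0.6" --pt "0.0175 -0.005 0.08 0 0 0 0.6" --pt "0.0175 -0.005 0.11 0 0 0 0.6" --pt "0.0175 -0.005 0.135 0 0 0 0.6" --pt "0.0175 -0.005 0.15 0 0 0 0.6" --pt "0.0175 -0.005 0.16 0 0 0 0.6" --pt "0.0175 -0.005 0.16 0 0 0 0.6"

```text
clock: 7.65
position: [0.5715, 0.2033, 0.0708]
tool_rot: [-3.141, -0.0, 1.421]
force: [-0.7, 1.6, -0.9]
grip_width: 0.0564
finger_force: 64.1
```

Emit:
play_rows --pt "0 0 0 0 0 0 0" --pt "0 0 0 0 0 0 0" --pt "0 0 0 0 0 0 0" --pt "0 0 -0.03 0 0 0 0" --pt "0 0 -0.1 0 0 0 0" --pt "0 0 -0.2 0 0 0 0" --pt "0 0 -0.26 0 0 0 0" --pt "0 0 -0.26 0 0 0 0" --pt "0 0 -0.26 0 0 0 0"

```text
clock: 8.55
position: [0.5716, 0.2035, 0.2019]
tool_rot: [3.14, -0.001, 1.421]
force: [-0.3, -1.0, -0.1]
grip_width: 0.0853
finger_force: 0.0
```

```bash
python3 - <<'E'
from h import *
st(); c,i=snap("wrist","w5"); print(px(c,[.5713,.2021,.08],"wrist"))
u,v=px(c,[.5713,.2021,.09],"wrist").astype(int)
cv2.imwrite("pics/crop5.png",cv2.resize(i[v-60:v+60,u-60:u+60,::-1],(600,600),interpolation=cv2.INTER_CUBIC)); print(u-60,v-60)
go(.574,-.1285,.12,1.43)
E
```

```text
{'clock': np.float64(8.55), 'position': array([0.5716, 0.2035, 0.2019]), 'tool_rot': array([ 3.1403e+00, -1.2000e-03,  1.4209e+00]), 'force': array([-0.2775, -0.9651, -0.0556]), 'grip_width': np.float64(0.0853), 'finger_force': np.float64(0.0)}
[314.96447254 232.08158364]
254 175
delta [-0.6554  0.1046  0.1615] [-0.     -0.0001 -0.0043] rows t/r 6.8 0.1 z 0.2008
```

View pics/crop5.png

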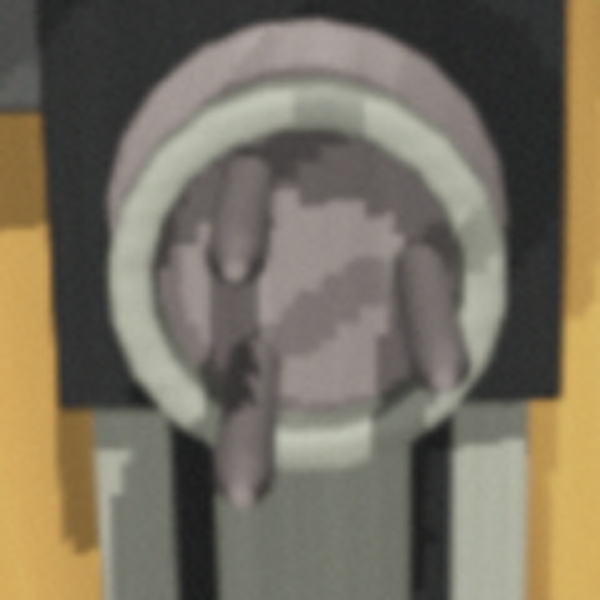

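The ring lies flat round the three studs. Stud tips are at crop (236,279), (445,389), (243,502). Next is disc 1.

```bash
python3 - <<'E'
from h import *
c=get_calibration("wrist")
fit3([onz(c,254+u/5,175+v/5,.1265,"wrist") for u,v in((236,276),(445,386),(243,499))])
E
```

```text
c [0.5711 0.2016] r [0.0168 0.0169 0.0168] yaw mod120 -0.1318 resid [ 0.004 -0.    -0.004]
```

Emit:
play_rows --pt "-0.655 0.105 0 0 0 0 0" --pt "-0.655 0.105 0 0 0 0 0" --pt "-0.655 0.105 0 0 0 0 0" --pt "-0.655 0.105 0.03 0 0 0 0" --pt "-0.655 0.105 0.06 0 0 0 0" --pt "-0.655 0.105 0.1 0 0 0 0" --pt "-0.655 0.105 0.15 0 0 0 0" --pt "-0.655 0.105 0.16 0 0 0 0" --pt "-0.655 0.105 0.16 0 0 0 0" --pt "-0.655 0.105 0.16 0 0 0 0"

```text
clock: 9.6
position: [0.5746, -0.1274, 0.1206]
tool_rot: [-3.141, -0.0, 1.422]
force: [-0.1, -0.6, -0.2]
grip_width: 0.0852
finger_force: 0.0
```

```bash
cat >> h.py <<'E'
def holes(im,cal,cont,z):
    """dark holes inside contour's bounding disc; returns centroids on plane z"""
    (u,v),r=cv2.minEnclosingCircle(cont)
    g=cv2.cvtColor(im,cv2.COLOR_RGB2HSV); m=np.zeros(g.shape[:2],np.uint8)
    cv2.drawContours(m,[cv2.convexHull(cont)],-1,1,-1)
    m=cv2.erode(m,np.ones((5,5)))
    f=np.zeros_like(m); cv2.drawContours(f,[cont],-1,1,-1)
    bad=((g[...,1]>=60)|(g[...,2]<=90))&(m>0)
    n,l,s,ce=cv2.connectedComponentsWithStats(bad.astype(np.uint8))
    k=[i for i in range(1,n) if s[i,4]>15]; print([(ce[i].round(1).tolist(),int(s[i,4])) for i in k])
    return [onz(cal,*ce[i],z,"wrist") for i in k]
E
python3 - <<'E'
from h import *
st(); c,i=snap("wrist","w6"); 
p,ct=blob(i,c,.012,px(c,[.574,-.1285,.012],"wrist"))
h=holes(i,c,ct,.012)
fit3(h[:3]) if len(h)==3 else print(h)
(u,v),r=cv2.minEnclosingCircle(ct); u,v=int(u),int(v)
cv2.imwrite("pics/crop6.png",cv2.resize(i[v-60:v+60,u-60:u+60,::-1],(600,600),interpolation=cv2.INTER_CUBIC)); print(u-60,v-60)
E
```

```text
{'clock': np.float64(9.6), 'position': array([ 0.5746, -0.1274,  0.1206]), 'tool_rot': array([-3.1410e+00, -4.0000e-04,  1.4217e+00]), 'force': array([-0.0879, -0.565 , -0.2332]), 'grip_width': np.float64(0.0852), 'finger_force': np.float64(0.0)}
circle [ 0.5744 -0.1262] r 0.0267 rms 0.0002
[([329.7, 213.2], 140), ([291.1, 229.4], 123), ([324.9, 252.6], 102)]
c [ 0.5748 -0.1251] r [0.0167 0.017  0.0167] yaw mod120 0.7891 resid [-0.008 -0.     0.008]
255 172
```

```bash
python3 - <<'E'
from h import *
go(.5745,-.1258,.002,2.355)
E
```

```text
delta [ 0.0022 -0.0013  0.2383] [ 3.000e-04 -1.000e-04 -4.453e-01] rows t/r 2.4 6.2 z 0.1211
```

Emit:
play_rows --pt "0.002 -0.001 0 0 0 -0.445 0" --pt "0.002 -0.001 0 0 0 -0.445 0" --pt "0.002 -0.001 0.05 0 0 -0.445 0" --pt "0.002 -0.001 0.08 0 0 -0.445 0" --pt "0.002 -0.001 0.12 0 0 -0.445 0" --pt "0.002 -0.001 0.16 0 0 -0.445 0" --pt "0.002 -0.001 0.2 0 0 -0.445 0" --pt "0.002 -0.001 0.23 0 0 -0.445 0" --pt "0.002 -0.001 0.237 0 0 -0.445 0" --pt "0.002 -0.001 0.237 0 0 -0.445 0"

```text
clock: 10.65
position: [0.5743, -0.1268, 0.0023]
tool_rot: [-3.141, 0.0, 2.353]
force: [0.8, 0.1, 0.4]
grip_width: 0.0851
finger_force: 0.0
```

Emit:
play_rows --pt "0 0 0 0 0 0 0.6" --pt "0 0 0 0 0 0 0.6" --pt "0 0 0 0 0 0 0.6" --pt "0 0 0 0 0 0 0.6" --pt "0 0 0 0 0 0 0.6"

```text
clock: 11.15
position: [0.5747, -0.1273, 0.0036]
tool_rot: [3.141, 0.001, 2.353]
force: [-4.0, 2.5, 17.3]
grip_width: 0.0566
finger_force: 60.0
```

```bash
python3 - <<'E'
from h import *
st(); go(.5711,.2018,.20,1.43)
E
```

```text
{'clock': np.float64(11.15), 'position': array([ 0.5747, -0.1273,  0.0036]), 'tool_rot': array([3.1406e+00, 1.1000e-03, 2.3526e+00]), 'force': array([-4.0025,  2.4823, 17.2646]), 'grip_width': np.float64(0.0566), 'finger_force': np.float64(59.9898)}
delta [ 0.4717  0.459  -0.393 ] [7.000e-04 3.000e-04 4.405e-01] rows t/r 7.7 6.2 z 0.0036
```

Emit:
play_rows --pt "0 0 -0.05 0 0 0 0.6" --pt "0 0 -0.15 0 0 0 0.6" --pt "0 0 -0.25 0 0 0 0.6" --pt "0.1 0.1 -0.34 0 0 0.07 0.6" --pt "0.17 0.165 -0.39 0 0 0.14 0.6" --pt "0.24 0.235 -0.39 0 0 0.21 0.6" --pt "0.31 0.3 -0.39 0 0 0.28 0.6" --pt "0.38 0.37 -0.39 0 0 0.35 0.6" --pt "0.44 0.43 -0.36 0 0 0.41 0.6" --pt "0.47 0.459 -0.33 0 0 0.44 0.6"

```text
clock: 12.15
position: [0.5717, 0.2023, 0.1694]
tool_rot: [3.139, -0.002, 1.427]
force: [0.9, -0.4, -1.1]
grip_width: 0.0559
finger_force: 64.2
```

Emit:
play_rows --pt "0 0 0 0 0 0 0.6" --pt "0 0 0 0 0 0 0.6" --pt "0 0 0 0 0 0 0.6"

```text
clock: 12.45
position: [0.5716, 0.1983, 0.1685]
tool_rot: [3.141, 0.0, 1.43]
force: [0.6, 0.5, -0.6]
grip_width: 0.0563
finger_force: 64.3
```

```bash
python3 - <<'E'
from h import *
st(); c,i=snap("wrist","w7"); go(.5711,.2018,.16,1.43)
cv2.imwrite("pics/crop7.png",cv2.resize(i[190:410,215:415,::-1],None,fx=2.5,fy=2.5,interpolation=cv2.INTER_CUBIC))
E
```

```text
{'clock': np.float64(12.45), 'position': array([0.5716, 0.1983, 0.1685]), 'tool_rot': array([3.1409, 0.    , 1.4304]), 'force': array([ 0.6131,  0.4663, -0.6296]), 'grip_width': np.float64(0.0563), 'finger_force': np.float64(64.2645)}
delta [ 0.0073 -0.0024  0.0171] [ 0.0004 -0.0001 -0.0001] rows t/r 0.2 0.0 z 0.1685
```

View pics/crop7.png

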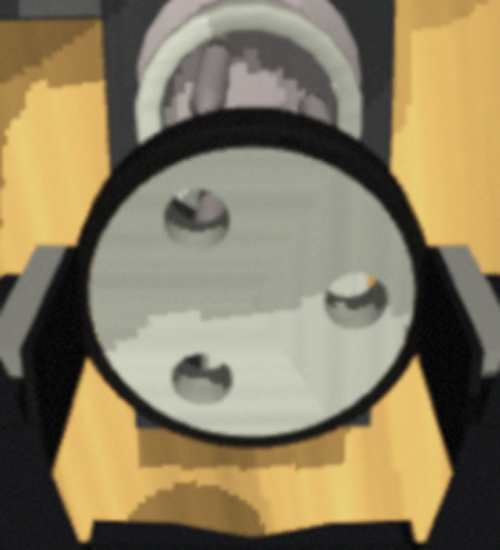

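Disc held level; holes at crop (196,218), (357,300), (202,378).

```bash
python3 - <<'E'
from h import *
c=get_calibration("wrist"); o=observe()
z=o["position"][2]+.0084
p,y=fit3([onz(c,215+u/2.5,190+v/2.5,z,"wrist") for u,v in((196,218),(357,300),(202,378))])
print("err to hub",np.array([.5711,.2018])-p, -0.137-y)
T=Ro.from_euler('xyz',o["tool_rot"]); print("in tool",T.inv().apply(np.r_[p,z]-o["position"]).round(4))
go(*(o["position"][:2]+np.array([.5711,.2018])-p),.07,1.43+(-.137-y))
E
```

```text
c [0.5721 0.1991] r [0.017  0.0171 0.0169] yaw mod120 -0.1331 resid [ 0.005 -0.002 -0.002]
err to hub [-0.00099554  0.00269683] -0.00391755699001084
in tool [ 0.0011  0.0002 -0.0084]
delta [ 0.005  -0.0029  0.1971] [ 0.0004 -0.0001  0.0017] rows t/r 2.0 0.0 z 0.1685
```

Emit:
play_rows --pt "0.005 -0.003 0.01 0 0 0 0.6" --pt "0.005 -0.003 0.03 0 0 0 0.6" --pt "0.005 -0.003 0.05 0 0 0 0.6" --pt "0.005 -0.003 0.06 0 0 0 0.6" --pt "0.005 -0.003 0.07 0 0 0 0.6" --pt "0.005 -0.003 0.08 0 0 0 0.6" --pt "0.005 -0.003 0.09 0 0 0 0.6" --pt "0.005 -0.003 0.1 0 0 0 0.6" --pt "0.005 -0.003 0.11 0 0 0 0.6" --pt "0.005 -0.003 0.115 0 0 0 0.6"

```text
clock: 13.5
position: [0.57, 0.202, 0.1098]
tool_rot: [-3.141, 0.0, 1.431]
force: [-0.7, 0.9, -1.5]
grip_width: 0.056
finger_force: 64.3
```

Emit:
play_rows --pt "0 0 0.01 0 0 0 0.6" --pt "0 0 0.02 0 0 0 0.6" --pt "0 0 0.03 0 0 0 0.6" --pt "0 0 0.04 0 0 0 0.6" --pt "0 0 0.05 0 0 0 0.6" --pt "0 0 0.053 0 0 0 0.6" --pt "0 0 0.053 0 0 0 0.6"

```text
clock: 14.2
position: [0.5701, 0.202, 0.0839]
tool_rot: [-3.141, 0.0, 1.431]
force: [-1.1, -1.1, 0.6]
grip_width: 0.0562
finger_force: 64.7
```

Emit:
play_rows --pt "0 0 0 0 0 0 0" --pt "0 0 0 0 0 0 0" --pt "0 0 0 0 0 0 0" --pt "0 0 -0.04 0 0 0 0" --pt "0 0 -0.12 0 0 0 0" --pt "0 0 -0.2 0 0 0 0" --pt "0 0 -0.24 0 0 0 0" --pt "0 0 -0.24 0 0 0 0"

```text
clock: 15.0
position: [0.5715, 0.2024, 0.2069]
tool_rot: [3.138, -0.003, 1.431]
force: [-0.1, 0.0, -0.2]
grip_width: 0.0852
finger_force: 0.0
```

```bash
python3 - <<'E'
from h import *
st(); c,i=snap("wrist","w8")
p,ct=blob(i,c,.092,px(c,[.5711,.2018,.092],"wrist"))
u,v=px(c,[.5713,.2021,.1],"wrist").astype(int)
cv2.imwrite("pics/crop8.png",cv2.resize(i[v-60:v+60,u-60:u+60,::-1],(400,400),interpolation=cv2.INTER_CUBIC)); print(u-60,v-60)
go(.4248,-.1028,.12,1.43)
E
```

```text
{'clock': np.float64(15.0), 'position': array([0.5715, 0.2024, 0.2069]), 'tool_rot': array([ 3.1377e+00, -2.7000e-03,  1.4313e+00]), 'force': array([-0.0779,  0.0385, -0.158 ]), 'grip_width': np.float64(0.0852), 'finger_force': np.float64(0.0)}
circle [0.573  0.2155] r 0.0254 rms 0.00354
254 176
delta [-0.6451 -0.2045  0.1687] [ 0.0009 -0.0007  0.0007] rows t/r 7.0 0.0 z 0.205
```

View pics/crop8.png

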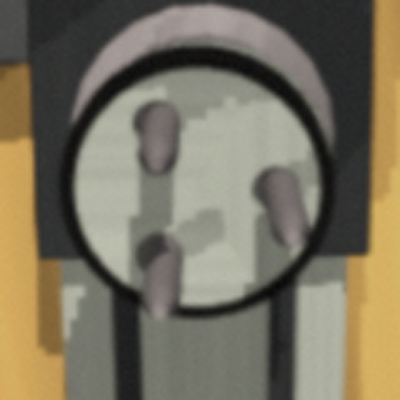

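Disc 1 is down on all three studs, flat. On to disc 2.

Emit:
play_rows --pt "-0.645 -0.204 0 0 0 0 0" --pt "-0.645 -0.204 0 0 0 0 0" --pt "-0.645 -0.204 0 0 0 0 0" --pt "-0.645 -0.204 0.03 0 0 0 0" --pt "-0.645 -0.204 0.06 0 0 0 0" --pt "-0.645 -0.204 0.1 0 0 0 0" --pt "-0.645 -0.204 0.15 0 0 0 0" --pt "-0.645 -0.204 0.168 0 0 0 0" --pt "-0.645 -0.204 0.168 0 0 0 0" --pt "-0.645 -0.204 0.168 0 0 0 0"

```text
clock: 16.05
position: [0.4244, -0.1029, 0.1198]
tool_rot: [-3.141, 0.0, 1.431]
force: [0.6, -0.1, 0.4]
grip_width: 0.0854
finger_force: 0.0
```

```bash
python3 - <<'E'
from h import *
st(); c,i=snap("wrist","w9"); 
p,ct=blob(i,c,.012,px(c,[.4248,-.1028,.012],"wrist"))
h=holes(i,c,ct,.012)
if len(h)==3:
    _,y=fit3(h); print("grasp yaws", [1.43-(-.137-y)+k*2*np.pi/3 for k in(-1,0,1)])
go(*p,.006,1.43)
E
```

```text
{'clock': np.float64(16.05), 'position': array([ 0.4244, -0.1029,  0.1198]), 'tool_rot': array([-3.1407e+00,  1.0000e-04,  1.4312e+00]), 'force': array([ 0.634 , -0.1024,  0.4471]), 'grip_width': np.float64(0.0854), 'finger_force': np.float64(0.0)}
circle [ 0.424  -0.1024] r 0.0266 rms 0.0002
[([327.7, 213.2], 146), ([290.8, 232.9], 125), ([326.6, 253.4], 119)]
c [ 0.4243 -0.1015] r [0.0169 0.017  0.0169] yaw mod120 0.8884 resid [-0.001 -0.002  0.003]
grasp yaws [np.float64(0.3610083965963624), np.float64(2.4554034989895577), np.float64(4.5497986013827525)]
delta [ 1.000e-04 -2.000e-03  2.285e-01] [ 0.0002 -0.      0.001 ] rows t/r 2.3 0.0 z 0.1202
```

Emit:
play_rows --pt "0.001 -0.001 0 0 0 -0.489 0" --pt "0.001 -0.001 0 0 0 -0.489 0" --pt "0.001 -0.001 0.05 0 0 -0.489 0" --pt "0.001 -0.001 0.08 0 0 -0.489 0" --pt "0.001 -0.001 0.12 0 0 -0.489 0" --pt "0.001 -0.001 0.16 0 0 -0.489 0" --pt "0.001 -0.001 0.2 0 0 -0.489 0" --pt "0.001 -0.001 0.22 0 0 -0.489 0" --pt "0.001 -0.001 0.23 0 0 -0.489 0" --pt "0.001 -0.001 0.23 0 0 -0.489 0"

```text
clock: 17.1
position: [0.4242, -0.1023, 0.005]
tool_rot: [-3.141, 0.0, 2.453]
force: [0.2, -0.3, -0.6]
grip_width: 0.0856
finger_force: 0.0
```

Emit:
play_rows --pt "0 0 0 0 0 0 0.6" --pt "0 0 0 0 0 0 0.6" --pt "0 0 0 0 0 0 0.6" --pt "0 0 0 0 0 0 0.6" --pt "0 0 0 0 0 0 0.6"

```text
clock: 17.6
position: [0.4245, -0.1026, 0.0061]
tool_rot: [3.141, 0.001, 2.455]
force: [-4.6, 1.3, 27.0]
grip_width: 0.0551
finger_force: 57.7
```

```bash
python3 - <<'E'
from h import *
st(); go(.5711,.2018,.20,1.43)
E
```

```text
{'clock': np.float64(17.6), 'position': array([ 0.4245, -0.1026,  0.0061]), 'tool_rot': array([3.1407e+00, 1.4000e-03, 2.4548e+00]), 'force': array([-4.6289,  1.2638, 26.9773]), 'grip_width': np.float64(0.0551), 'finger_force': np.float64(57.671)}
delta [ 0.1587  0.657  -0.3874] [7.000e-04 4.000e-04 4.893e-01] rows t/r 7.8 6.8 z 0.0061
```

Emit:
play_rows --pt "0 0 -0.03 0 0 0 0.6" --pt "0 0 -0.12 0 0 0 0.6" --pt "0 0 -0.22 0 0 0 0.6" --pt "0.02 0.1 -0.31 0 0 0.07 0.6" --pt "0.05 0.2 -0.39 0 0 0.14 0.6" --pt "0.07 0.3 -0.39 0 0 0.21 0.6" --pt "0.1 0.4 -0.39 0 0 0.28 0.6" --pt "0.12 0.5 -0.39 0 0 0.35 0.6" --pt "0.145 0.59 -0.37 0 0 0.42 0.6" --pt "0.159 0.657 -0.33 0 0 0.489 0.6"

```text
clock: 18.6
position: [0.5618, 0.1845, 0.179]
tool_rot: [3.139, -0.002, 1.426]
force: [1.7, -0.6, -1.5]
grip_width: 0.054
finger_force: 63.1
```

Emit:
play_rows --pt "0 0 0 0 0 0 0.6" --pt "0 0 0 0 0 0 0.6" --pt "0 0 0 0 0 0 0.6" --pt "0 0 0 0 0 0 0.6"

```text
clock: 19.0
position: [0.5607, 0.1807, 0.1782]
tool_rot: [3.141, -0.0, 1.431]
force: [0.2, -0.5, -0.3]
grip_width: 0.0343
finger_force: 0.0
```

```bash
python3 - <<'E'
from h import *
st(); c,i=snap("wrist","w10"); go(.5711,.2018,.16,1.43)
cv2.imwrite("pics/crop10.png",cv2.resize(i[190:410,215:415,::-1],None,fx=2.5,fy=2.5,interpolation=cv2.INTER_CUBIC))
E
```

```text
{'clock': np.float64(19.0), 'position': array([0.5607, 0.1807, 0.1782]), 'tool_rot': array([ 3.1408e+00, -5.0000e-04,  1.4310e+00]), 'force': array([ 0.1704, -0.5269, -0.313 ]), 'grip_width': np.float64(0.0343), 'finger_force': np.float64(0.0)}
delta [0.0445 0.0146 0.0362] [ 0.0003 -0.0003  0.0005] rows t/r 0.6 0.0 z 0.1781
```

View pics/crop10.png

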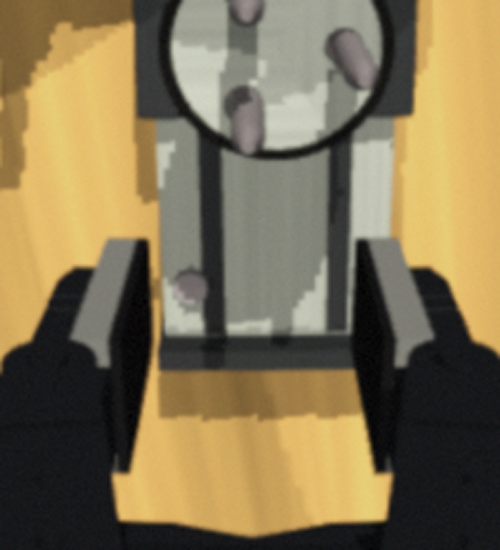

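The disc slipped out: the grip slackened and the fingers are at 34 mm with nothing held. Only disc 1 shows on the studs. I'll locate the dropped disc numerically.

```bash
python3 - <<'E'
from h import *
for n in ("top","scene"):
    c,i=snap(n,n+"1"); h=cv2.cvtColor(i,cv2.COLOR_RGB2HSV)
    m=((h[...,1]<60)&(h[...,2]>130)).astype(np.uint8)
    N,l,s,ce=cv2.connectedComponentsWithStats(m)
    for k in range(1,N):
        if 80<s[k,4]<1500:
            print(n,ce[k].round(1),s[k].tolist(),onz(c,*ce[k],.012,n)[:2].round(3), i[int(ce[k][1]),int(ce[k][0])])
i=cv2.imread("pics/w10.png")[...,::-1].copy(); c=get_calibration("wrist"); h=cv2.cvtColor(i,cv2.COLOR_RGB2HSV)
m=((h[...,1]<60)&(h[...,2]>90)).astype(np.uint8)
N,l,s,ce=cv2.connectedComponentsWithStats(m)
for k in range(1,N):
    if s[k,4]>150: print("wrist",ce[k].round(1),s[k].tolist(),onz(c,*ce[k],.012,"wrist")[:2].round(3))
E
```

```text
top [100.4 153.3] [83, 120, 37, 67, 760] [0.81  0.478] [163 149 141]
top [ 85.  159.9] [67, 127, 37, 67, 764] [0.794 0.515] [160 147 138]
top [ 69.6 166.6] [52, 133, 37, 67, 767] [0.779 0.551] [164 150 141]
top [226.9 164. ] [209, 138, 38, 53, 358] [0.776 0.175] [167 150 142]
top [305.8 166.8] [300, 154, 14, 21, 158] [ 0.765 -0.014] [195 179 156]
top [227.7 191.8] [217, 182, 22, 21, 313] [0.709 0.173] [181 179 158]
top [251.2 238.4] [235, 234, 33, 9, 176] [0.596 0.119] [190 189 165]
top [399.9 257.1] [388, 245, 25, 25, 416] [ 0.543 -0.231] [174 159 153]
top [258.9 253.3] [241, 246, 26, 16, 119] [0.56  0.101] [128 128 112]
scene [129.   22.1] [88, 19, 84, 7, 448] [-0.361 -0.742] [139 131 122]
scene [325.5 316.9] [318, 305, 16, 24, 298] [ 0.695 -0.019] [142 133 128]
wrist [323.4  33.4] [272, 13, 103, 43, 3530] [0.589 0.334]
wrist [232.  113.7] [214, 53, 51, 112, 1723] [0.505 0.278]
wrist [514.1 176.2] [446, 121, 139, 112, 2890] [0.747 0.195]
wrist [325.1 162.4] [283, 151, 85, 35, 761] [0.575 0.226]
wrist [324.8 236.6] [283, 167, 85, 158, 8228] [0.567 0.163]
wrist [475.3 203.3] [448, 175, 55, 58, 2358] [0.705 0.175]
wrist [286.7 280.7] [277, 237, 20, 88, 1357] [0.527 0.126]
wrist [367.1 283.6] [352, 237, 36, 100, 1493] [0.599 0.113]
wrist [256.  309.1] [244, 286, 26, 51, 594] [0.494 0.102]
wrist [628.2 352.8] [605, 295, 35, 123, 662] [ 0.962 -0.061]
wrist [521.3 364.3] [498, 350, 52, 40, 483] [ 0.77  -0.019]
wrist [620.4 446.4] [590, 393, 50, 87, 1686] [ 1.043 -0.297]
```

```bash
python3 - <<'E'
from h import *
w=cv2.imread("pics/w10.png"); s=cv2.imread("pics/scene1.png"); s0=cv2.imread("pics/scene0.png")
c=get_calibration("scene"); u,v=px(c,[.709,.173,.012],"scene").astype(int); print(u,v)
def cr(a,u,v,r,n): return cv2.resize(a[max(0,v-r):v+r,max(0,u-r):u+r],(n,n),interpolation=cv2.INTER_CUBIC)
cv2.imwrite("pics/mos1.png",np.hstack([cr(w,490,190,70,400),cr(s,u,v,60,400)]))
E
```

```text
441 333
```

View pics/mos1.png

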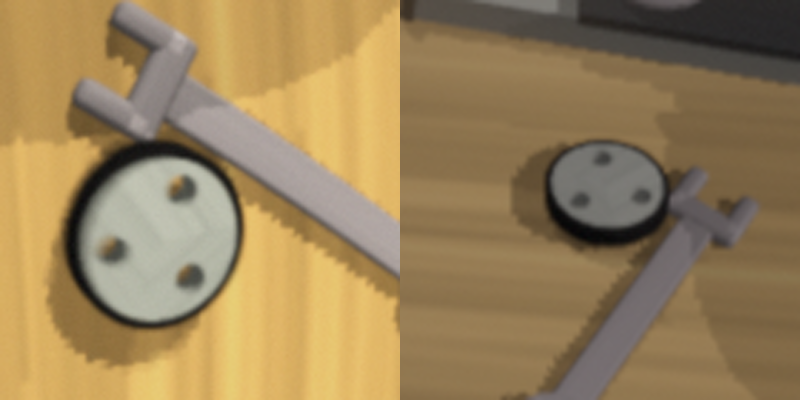

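The disc lies flat beside the wrench shaft at around (0.71,0.17). I'll go over it with a grip axis clear of the wrench (yaw ≈1.05).

```bash
python3 - <<'E'
from h import *
c=get_calibration("wrist"); i=cv2.imread("pics/w10.png")[...,::-1].copy()
p,ct=blob(i,c,.012,(475,203),vmin=90); h=holes(i,c,ct,.012)
if len(h)==3: fit3(h)
go(*p,.12,1.05)
t=get_calibration("top")
for f in("top0","top1"):
    m=cv2.cvtColor(cv2.imread(f"pics/{f}.png"),cv2.COLOR_BGR2HSV); m=((m[...,1]<60)&(m[...,2]>130)).astype(np.uint8)[130:180,195:255]
    ys,xs=np.nonzero(m); k=ys.argmin(); print(f,xs.max()+195,ys.min()+130,len(xs))
E
```

```text
circle [0.706  0.1742] r 0.0269 rms 0.0006
[([482.6, 185.3], 53), ([458.5, 206.6], 48), ([485.6, 216.0], 41)]
c [0.7057 0.175 ] r [0.017  0.0174 0.0167] yaw mod120 -0.9661 resid [-0.025  0.01   0.016]
delta [0.0266 0.2896 0.116 ] [ 0.0002 -0.0003  0.182 ] rows t/r 3.1 2.5 z 0.1779
top0 246 138 267
top1 246 138 290
```

Emit:
play_rows --pt "0.0 0.0 0 0 0 0.0 0" --pt "0.0265 0.1 0 0 0 0.07 0" --pt "0.0265 0.2 0 0 0 0.14 0" --pt "0.0265 0.29 0 0 0 0.182 0" --pt "0.0265 0.29 0.06 0 0 0.182 0" --pt "0.0265 0.29 0.116 0 0 0.182 0" --pt "0.0265 0.29 0.116 0 0 0.182 0" --pt "0.0265 0.29 0.116 0 0 0.182 0" --pt "0.0265 0.29 0.116 0 0 0.182 0"

```text
clock: 20.05
position: [0.7068, 0.175, 0.1214]
tool_rot: [3.14, -0.002, 1.051]
force: [0.3, 0.0, 0.5]
grip_width: 0.0857
finger_force: 0.0
```

```bash
python3 - <<'E'
from h import *
st(); c,i=snap("wrist","w11"); 
p,ct=blob(i,c,.012,px(c,[.706,.1742,.012],"wrist"),vmin=100)
h=holes(i,c,ct,.012)
if len(h)==3:
    _,y=fit3(h); print("rot", [-.137-y+k*2*np.pi/3 for k in(-1,0,1)])
go(*p,.005,1.05)
h=cv2.cvtColor(i,cv2.COLOR_RGB2HSV); m=((h[...,1]<60)&(h[...,2]>90)).astype(np.uint8)
N,l,s,ce=cv2.connectedComponentsWithStats(m)
for k in range(1,N):
    if s[k,4]>150: print("wrist",ce[k].round(1),s[k].tolist())
# finger footprint clearance at yaw 1.05: sample saturation mask along finger boxes on z=0.012
yaw=1.05; X=np.array([np.cos(yaw),np.sin(yaw)]);Y=np.array([np.sin(yaw),-np.cos(yaw)])
for sg in(-1,1):
    hit=[]
    for a in np.arange(.034,.062,.003):
        for b in np.arange(-.014,.0141,.004):
            q=p+sg*a*Y+b*X; u,v=px(c,[*q,.012],"wrist").astype(int); hit.append(m[v,u])
    print(sg,sum(hit),len(hit))
E
```

```text
{'clock': np.float64(20.05), 'position': array([0.7068, 0.175 , 0.1214]), 'tool_rot': array([ 3.1400e+00, -1.7000e-03,  1.0511e+00]), 'force': array([0.2934, 0.0325, 0.5094]), 'grip_width': np.float64(0.0857), 'finger_force': np.float64(0.0)}
circle [0.7047 0.1732] r 0.026 rms 0.00051
[([311.0, 214.7], 119), ([335.2, 245.7], 92), ([293.8, 251.0], 97)]
c [0.7049 0.1741] r [0.0164 0.0167 0.0173] yaw mod120 -0.9292 resid [-0.019  0.028 -0.01 ]
rot [np.float64(-1.3022220926893162), np.float64(0.7921730097038789), np.float64(2.8865681120970743)]
delta [-0.0059 -0.0021  0.2327] [ 0.0007 -0.0009  0.0005] rows t/r 2.3 0.0 z 0.1214
wrist [612.6 100.1] [547, 0, 93, 422, 11385]
wrist [104.3 119.6] [85, 95, 35, 50, 802]
wrist [ 73.  140.8] [48, 109, 49, 63, 1673]
wrist [ 45.  160.5] [33, 138, 25, 44, 501]
wrist [366.6 179.9] [253, 146, 241, 65, 6145]
wrist [ 34.5 251.5] [15, 201, 41, 103, 720]
wrist [313.7 237.9] [276, 203, 76, 70, 3884]
wrist [134.3 280.7] [89, 257, 89, 73, 2112]
wrist [177.  321.8] [158, 297, 40, 55, 580]
wrist [454.5 323.3] [433, 297, 41, 55, 612]
wrist [ 99.  325.2] [49, 301, 87, 56, 2010]
wrist [229.6 368.7] [209, 327, 47, 76, 1159]
wrist [ 78.9 340.7] [71, 332, 17, 17, 180]
wrist [213.4 386.5] [197, 362, 37, 46, 668]
wrist [500.1 446.3] [470, 413, 56, 67, 2356]
wrist [636.2 438.2] [632, 423, 8, 29, 161]
-1 0 80
1 0 80
```

Emit:
play_rows --pt "-0.005 -0.002 0.06 0 0 0 0" --pt "-0.005 -0.002 0.14 0 0 0 0" --pt "-0.005 -0.002 0.2 0 0 0 0" --pt "-0.005 -0.002 0.225 0 0 0 0" --pt "-0.005 -0.002 0.23 0 0 0 0" --pt "-0.005 -0.002 0.23 0 0 0 0.6" --pt "-0.005 -0.002 0.23 0 0 0 0.6" --pt "-0.005 -0.002 0.23 0 0 0 0.6" --pt "-0.005 -0.002 0.23 0 0 0 0.6" --pt "-0.005 -0.002 0.23 0 0 0 0.6"

```text
clock: 21.1
position: [0.7053, 0.1735, 0.007]
tool_rot: [3.139, -0.002, 1.051]
force: [-1.0, -0.3, 9.8]
grip_width: 0.0563
finger_force: 61.5
```

Emit:
play_rows --pt "0 0 -0.02 0 0 0 0.6" --pt "0 0 -0.06 0 0 0 0.6" --pt "0 0 -0.12 0 0 0 0.6" --pt "0 0 -0.2 0 0 0 0.6" --pt "0 0 -0.28 0 0 0 0.6" --pt "0 0 -0.35 0 0 0 0.6" --pt "0 0 -0.39 0 0 0 0.6" --pt "0 0 -0.39 0 0 0 0.6" --pt "0 0 -0.39 0 0 0 0.6" --newtons 90

```text
clock: 22.0
position: [0.7039, 0.1732, 0.2007]
tool_rot: [3.141, -0.001, 1.051]
force: [0.4, -0.4, -2.2]
grip_width: 0.0541
finger_force: 94.8
```

```bash
cat >> h.py <<'E'
def hand(im,c,z0,guess=(315,305)):
    """holes of the held part, top face z0 above TCP"""
    o=observe(); z=o["position"][2]+z0; T=Ro.from_euler('xyz',o["tool_rot"])
    p,ct=blob(im,c,z,guess,vmin=90); h=holes(im,c,ct,z)
    print("hand circle in tool",T.inv().apply(np.r_[p,z]-o["position"]).round(4))
    if len(h)>=3:
        q,y=fit3(h[:3]); print("holes in tool",T.inv().apply(np.r_[q,z]-o["position"]).round(4))
        return p,q,y
E
python3 - <<'E'
from h import *
st(); c,i=snap("wrist","w12"); hand(i,c,.008)
go(.5711,.2018,.16,1.05)
j=cv2.imread("pics/w7.png")[...,::-1].copy(); 
for k in(i,j):
    h=cv2.cvtColor(k,cv2.COLOR_RGB2HSV); m=((h[...,1]<60)&(h[...,2]>90)).astype(np.uint8); m[:, :235]=0; m[:,395:]=0
    cs,_=cv2.findContours(m,cv2.RETR_EXTERNAL,cv2.CHAIN_APPROX_NONE); cc=max(cs,key=lambda q:cv2.contourArea(q) if cv2.pointPolygonTest(q,(315,305),False)>=0 else 0); print(cv2.fitEllipse(cc),cv2.boundingRect(cc))
E
```

```text
{'clock': np.float64(22.0), 'position': array([0.7039, 0.1732, 0.2007]), 'tool_rot': array([ 3.1408e+00, -1.1000e-03,  1.0509e+00]), 'force': array([ 0.3544, -0.3576, -2.2411]), 'grip_width': np.float64(0.0541), 'finger_force': np.float64(94.765)}
circle [0.7047 0.1732] r 0.0255 rms 0.00069
[([311.9, 271.4], 307), ([352.6, 319.8], 179), ([282.9, 328.3], 201)]
hand circle in tool [ 0.0006  0.0009 -0.008 ]
c [0.705  0.1747] r [0.0159 0.0164 0.017 ] yaw mod120 -0.9259 resid [-0.023  0.039 -0.016]
holes in tool [ 0.002   0.0005 -0.008 ]
delta [-0.082  -0.2583  0.0791] [-0.0001  0.      0.0005] rows t/r 2.8 0.0 z 0.1995
((316.8566589355469, 306.58685302734375), (106.6744384765625, 127.68775939941406), 83.46118927001953) (253, 253, 129, 108)
((315.1557312011719, 306.3719177246094), (115.11685943603516, 129.52880859375), 89.65701293945312) (250, 249, 131, 116)
```

```bash
python3 - <<'E'
from h import *
go(.58,-.10,.2,1.843)
E
```

```text
delta [-0.597   0.0569 -0.0009] [-1.000e-04 -0.000e+00 -3.782e-01] rows t/r 6.0 5.3 z 0.1995
```

Emit:
play_rows --pt "-0.06 0.006 0 0 0 -0.06 0.6" --pt "-0.14 0.013 0 0 0 -0.13 0.6" --pt "-0.22 0.02 0 0 0 -0.19 0.6" --pt "-0.3 0.028 0 0 0 -0.25 0.6" --pt "-0.38 0.036 0 0 0 -0.31 0.6" --pt "-0.46 0.044 0.03 0 0 -0.378 0.6" --pt "-0.54 0.05 0.08 0 0 -0.378 0.6" --pt "-0.597 0.057 0.16 0 0 -0.378 0.6" --pt "-0.597 0.057 0.24 0 0 -0.378 0.6" --pt "-0.597 0.057 0.3 0 0 -0.378 0.6"

```text
clock: 23.05
position: [0.5787, -0.101, 0.0467]
tool_rot: [-3.139, -0.001, 1.841]
force: [-0.0, 0.5, -1.7]
grip_width: 0.0547
finger_force: 94.8
```

```bash
python3 - <<'E'
from h import *
st(); go(.58,-.10,.0095,1.843)
E
```

```text
{'clock': np.float64(23.05), 'position': array([ 0.5787, -0.101 ,  0.0467]), 'tool_rot': array([-3.1390e+00, -8.0000e-04,  1.8408e+00]), 'force': array([-0.0039,  0.5104, -1.6733]), 'grip_width': np.float64(0.0547), 'finger_force': np.float64(94.8348)}
delta [0.0011 0.0033 0.0744] [-0.0012 -0.0004 -0.001 ] rows t/r 0.7 0.0 z 0.0467
```

Emit:
play_rows --pt "0 0 0.03 0 0 0 0.6" --pt "0 0 0.06 0 0 0 0.6" --pt "0 0 0.074 0 0 0 0.6" --pt "0 0 0.074 0 0 0 0.6" --pt "0 0 0.074 0 0 0 0" --pt "0 0 0.074 0 0 0 0" --pt "0 0 0.074 0 0 0 0" --pt "0 0 0.04 0 0 0 0" --pt "0 0 -0.05 0 0 0.1 0" --pt "0 0 -0.13 0 0 0.197 0"

```text
clock: 24.05
position: [0.5802, -0.1001, 0.1161]
tool_rot: [3.142, -0.001, 1.536]
force: [-0.3, -0.8, 0.8]
grip_width: 0.0854
finger_force: 0.0
```

Emit:
play_rows --pt "0 0 -0.012 0 0 0 0" --pt "0 0 -0.012 0 0 0 0" --pt "0 0 -0.012 0 0 0 0" --pt "0 0 -0.012 0 0 0 0" --newtons 60

```text
clock: 24.45
position: [0.5798, -0.0999, 0.1192]
tool_rot: [-3.14, -0.0, 1.543]
force: [0.9, -0.1, -0.8]
grip_width: 0.0854
finger_force: 0.0
```

```bash
python3 - <<'E'
from h import *
st(); c,i=snap("wrist","w13"); 
p,ct=blob(i,c,.012,px(c,[.58,-.1,.012],"wrist"))
h=holes(i,c,ct,.012)
if len(h)==3:
    _,y=fit3(h); g=1.43-(-.137-y); g=(g-1.43+np.pi/3)%(2*np.pi/3)-np.pi/3+1.43; print("grasp yaw",g); go(*p,.005,g)
E
```

```text
{'clock': np.float64(24.45), 'position': array([ 0.5798, -0.0999,  0.1192]), 'tool_rot': array([-3.1398e+00, -1.0000e-04,  1.5434e+00]), 'force': array([ 0.8507, -0.148 , -0.7625]), 'grip_width': np.float64(0.0854), 'finger_force': np.float64(0.0)}
circle [ 0.5807 -0.0989] r 0.0266 rms 0.00022
[([307.8, 210.6], 141), ([341.0, 235.6], 127), ([302.5, 250.9], 114)]
c [ 0.5809 -0.0979] r [0.0169 0.0169 0.0169] yaw mod120 -0.1607 resid [-0.002  0.001  0.001]
grasp yaw 1.4062939361475075
delta [0.0023 0.0021 0.2285] [-0.0009  0.      0.0653] rows t/r 2.3 0.9 z 0.1192
```

Emit:
play_rows --pt "0.003 0.002 0.06 0 0 0.065 0" --pt "0.003 0.002 0.14 0 0 0.065 0" --pt "0.003 0.002 0.2 0 0 0.065 0" --pt "0.003 0.002 0.225 0 0 0.065 0" --pt "0.003 0.002 0.23 0 0 0.065 0" --pt "0.003 0.002 0.23 0 0 0.065 0.6" --pt "0.003 0.002 0.23 0 0 0.065 0.6" --pt "0.003 0.002 0.23 0 0 0.065 0.6" --pt "0.003 0.002 0.23 0 0 0.065 0.6" --pt "0.003 0.002 0.23 0 0 0.065 0.6"

```text
clock: 25.5
position: [0.5801, -0.0984, 0.01]
tool_rot: [-3.14, -0.002, 1.406]
force: [-36.7, 7.5, 89.5]
grip_width: 0.0363
finger_force: 67.9
```

```bash
python3 - <<'E'
from h import *
st(); go(.5711,.2018,.17,1.43)
E
```

```text
{'clock': np.float64(25.5), 'position': array([ 0.5801, -0.0984,  0.01  ]), 'tool_rot': array([-3.1396e+00, -1.6000e-03,  1.4057e+00]), 'force': array([-36.6572,   7.5448,  89.5452]), 'grip_width': np.float64(0.0363), 'finger_force': np.float64(67.9453)}
delta [ 0.5899 -0.117  -0.3187] [-0.0009 -0.0008 -0.0116] rows t/r 6.8 0.2 z 0.01
```

The fingers rode over the rim, so I'll open and lift, then look.

Emit:
play_rows --pt "0 0 -0.01 0 0 0 0" --pt "0 0 -0.02 0 0 0 0" --pt "0 0 -0.06 0 0 0 0" --pt "0 0 -0.13 0 0 0 0" --pt "0 0 -0.2 0 0 0 0" --pt "0 0 -0.22 0 0 0 0" --pt "0 0 -0.22 0 0 0 0" --pt "0 0 -0.22 0 0 0 0"

```text
clock: 26.3
position: [0.5813, -0.0983, 0.1151]
tool_rot: [-3.142, -0.0, 1.407]
force: [0.3, 0.3, -0.3]
grip_width: 0.0856
finger_force: 0.0
```

```bash
python3 - <<'E'
from h import *
st(); c,i=snap("wrist","w14"); 
p,ct=blob(i,c,.012,px(c,[.58,-.1,.012],"wrist"))
h=holes(i,c,ct,.012)
if len(h)==3:
    _,y=fit3(h); g=1.43-(-.137-y); g=(g-1.43+np.pi/3)%(2*np.pi/3)-np.pi/3+1.43; print("grasp yaw",g); go(*p,.002,g)
E
```

```text
{'clock': np.float64(26.3), 'position': array([ 0.5813, -0.0983,  0.1151]), 'tool_rot': array([-3.1416e+00, -1.0000e-04,  1.4068e+00]), 'force': array([ 0.2644,  0.3268, -0.3209]), 'grip_width': np.float64(0.0856), 'finger_force': np.float64(0.0)}
circle [ 0.5864 -0.0998] r 0.0267 rms 0.00021
[([310.5, 215.9], 143), ([347.6, 236.4], 129), ([311.1, 256.7], 117)]
c [ 0.5867 -0.0988] r [0.0169 0.0169 0.0168] yaw mod120 -0.1553 resid [ 0.001 -0.001  0.   ]
grasp yaw 1.4116781393215208
delta [-0.0012  0.0114  0.2252] [-0.0005  0.     -0.0024] rows t/r 2.3 0.0 z 0.1146
```

Disc flat, shifted 5 mm. The fingertips were too high (they swing back when open), so I'll grip about 8 mm lower.

Emit:
play_rows --pt "-0.0005 0.0114 0.06 0 0 0 0" --pt "-0.0005 0.0114 0.14 0 0 0 0" --pt "-0.0005 0.0114 0.2 0 0 0 0" --pt "-0.0005 0.0114 0.225 0 0 0 0" --pt "-0.0005 0.0114 0.235 0 0 0 0" --pt "-0.0005 0.0114 0.235 0 0 0 0.4" --pt "-0.0005 0.0114 0.235 0 0 0 0.4" --pt "-0.0005 0.0114 0.235 0 0 0 0.4" --pt "-0.0005 0.0114 0.235 0 0 0 0.4" --pt "-0.0005 0.0114 0.235 0 0 0 0.4"

```text
clock: 27.35
position: [0.5878, -0.0999, -0.0004]
tool_rot: [3.14, -0.0, 1.406]
force: [-3.4, -0.2, 8.0]
grip_width: 0.0571
finger_force: 62.4
```

```bash
python3 - <<'E'
from h import *
st(); go(.5711,.2018,.17,1.43)
E
```

```text
{'clock': np.float64(27.35), 'position': array([ 5.878e-01, -9.990e-02, -4.000e-04]), 'tool_rot': array([ 3.1397e+00, -2.0000e-04,  1.4064e+00]), 'force': array([-3.3682, -0.1662,  8.0113]), 'grip_width': np.float64(0.0571), 'finger_force': np.float64(62.4151)}
delta [ 0.5899 -0.131  -0.3409] [ 0.0009 -0.0001 -0.0113] rows t/r 6.9 0.2 z -0.0004
```

Emit:
play_rows --pt "0 0 -0.04 0 0 0 0.6" --pt "0 0 -0.14 0 0 0 0.6" --pt "0 0 -0.23 0 0 0 0.6" --pt "0 0 -0.32 0 0 0 0.6" --pt "0.1 -0.02 -0.37 0 0 0 0.6" --pt "0.2 -0.04 -0.37 0 0 0 0.6" --pt "0.29 -0.06 -0.37 0 0 -0.01 0.6" --pt "0.38 -0.08 -0.37 0 0 -0.01 0.6" --pt "0.47 -0.1 -0.37 0 0 -0.01 0.6" --pt "0.56 -0.12 -0.35 0 0 -0.01 0.6"

```text
clock: 28.35
position: [0.574, 0.1886, 0.1752]
tool_rot: [3.138, -0.002, 1.428]
force: [1.7, 0.7, -1.4]
grip_width: 0.057
finger_force: 64.9
```

Emit:
play_rows --pt "0.03 -0.011 0 0 0 0 0.6" --pt "0.03 -0.011 0 0 0 0 0.6" --pt "0.03 -0.011 0 0 0 0 0.6" --pt "0.03 -0.011 0 0 0 0 0.6" --pt "0.03 -0.011 0 0 0 0 0.6"

```text
clock: 28.85
position: [0.5708, 0.2005, 0.1733]
tool_rot: [3.141, 0.0, 1.425]
force: [0.2, 0.4, -0.9]
grip_width: 0.0569
finger_force: 64.9
```

```bash
python3 - <<'E'
from h import *
st(); c,i=snap("wrist","w15"); r=hand(i,c,.0124)
if r:
    p,q,y=r; o=observe(); dy=(-.137-y+np.pi/3)%(2*np.pi/3)-np.pi/3
    print("dyaw",dy); go(*(o["position"][:2]+np.array([.5711,.2018])-q),.0916,o["tool_rot"][2]+dy)
h=cv2.cvtColor(i,cv2.COLOR_RGB2HSV); m=((h[...,1]<60)&(h[...,2]>90)).astype(np.uint8); m[:, :235]=0; m[:,395:]=0
cs,_=cv2.findContours(m,cv2.RETR_EXTERNAL,cv2.CHAIN_APPROX_NONE); cc=max(cs,key=lambda q:cv2.contourArea(q) if cv2.pointPolygonTest(q,(315,305),False)>=0 else 0); print(cv2.fitEllipse(cc))
E
```

```text
{'clock': np.float64(28.85), 'position': array([0.5708, 0.2005, 0.1733]), 'tool_rot': array([3.141 , 0.    , 1.4255]), 'force': array([ 0.243 ,  0.4084, -0.9304]), 'grip_width': np.float64(0.0569), 'finger_force': np.float64(64.9042)}
circle [0.5707 0.2004] r 0.0265 rms 0.00012
[([291.2, 281.7], 182), ([361.0, 314.4], 121), ([295.0, 344.3], 116)]
hand circle in tool [-0.0004  0.0001 -0.0124]
c [0.5712 0.2018] r [0.0169 0.0179 0.0164] yaw mod120 -0.1349 resid [ 0.051 -0.016 -0.035]
holes in tool [ 0.0011  0.0004 -0.0124]
dyaw -0.002085445196843505
delta [-1.000e-04 -2.000e-04  1.632e-01] [ 0.0002 -0.      0.001 ] rows t/r 1.6 0.0 z 0.1732
((315.14361572265625, 312.96697998046875), (116.60298156738281, 132.5907440185547), 90.36275482177734)
```

Emit:
play_rows --pt "0.002 0 0.02 0 0 0 0.6" --pt "0.002 0 0.05 0 0 0 0.6" --pt "0.002 0 0.07 0 0 0 0.6" --pt "0.002 0 0.08 0 0 0 0.6" --pt "0.002 0 0.09 0 0 0 0.6" --pt "0.002 0 0.1 0 0 0 0.6" --pt "0.002 0 0.11 0 0 0 0.6" --pt "0.002 0 0.12 0 0 0 0.6" --pt "0.002 0 0.13 0 0 0 0.6" --pt "0.002 0 0.13 0 0 0 0.6"

```text
clock: 29.9
position: [0.5702, 0.2028, 0.1072]
tool_rot: [-3.141, 0.0, 1.428]
force: [0.2, -0.0, -1.1]
grip_width: 0.0571
finger_force: 64.9
```

Emit:
play_rows --pt "0 0 0.01 0 0 0 0.6" --pt "0 0 0.02 0 0 0 0.6" --pt "0 0 0.028 0 0 0 0.6" --pt "0 0 0.032 0 0 0 0.6" --pt "0 0 0.032 0 0 0 0.6" --pt "0 0 0.032 0 0 0 0.6"

```text
clock: 30.5
position: [0.5705, 0.2029, 0.0918]
tool_rot: [3.142, 0.0, 1.427]
force: [-0.0, 0.6, -1.5]
grip_width: 0.0571
finger_force: 64.9
```

Emit:
play_rows --pt "0 0 0 0 0 0 0" --pt "0 0 0 0 0 0 0" --pt "0 0 0 0 0 0 0" --pt "0 0 -0.04 0 0 0 0" --pt "0 0 -0.12 0 0 0 0" --pt "0 0 -0.2 0 0 0 0" --pt "0 0 -0.24 0 0 0 0" --pt "0 0 -0.24 0 0 0 0" --pt "0 0 -0.24 0 0 0 0"

```text
clock: 31.4
position: [0.5704, 0.203, 0.2119]
tool_rot: [3.141, -0.0, 1.428]
force: [-0.1, -0.7, -1.0]
grip_width: 0.0854
finger_force: 0.0
```

```bash
python3 - <<'E'
from h import *
st(); c,i=snap("wrist","w16")
# black tyre ring: edges by dark mask -> check side profile: bottom extent of tyre
g=cv2.cvtColor(i,cv2.COLOR_RGB2HSV)
for z in(.104,.116): print(z,px(c,[.5711,.2018,z],"wrist"),[px(c,[.5711+dx,.2018+dy,z],"wrist").round(1).tolist() for dx,dy in((.0267,-.0037),(-.0267,.0037),(-.0037,-.0267),(.0037,.0267))])
u0,v0=px(c,[.5711,.2018,.104],"wrist").astype(int)
print("col profile",[(v,int(i[v,u0].mean())) for v in range(v0-70,v0+70,2)])
t=get_calibration("top"); _,ti=snap("top","top2"); h=cv2.cvtColor(ti,cv2.COLOR_RGB2HSV)
m=((h[...,1]<60)&(h[...,2]>130)).astype(np.uint8); N,l,s,ce=cv2.connectedComponentsWithStats(m)
for k in range(1,N):
    if 80<s[k,4]<1500: print(ce[k].round(1),s[k].tolist(),onz(t,*ce[k],.01,"top")[:2].round(3))
go(.5434,-.2344,.12,1.43)
E
```

```text
{'clock': np.float64(31.4), 'position': array([0.5704, 0.203 , 0.2119]), 'tool_rot': array([ 3.1413e+00, -4.0000e-04,  1.4277e+00]), 'force': array([-0.0586, -0.7315, -1.0123]), 'grip_width': np.float64(0.0854), 'finger_force': np.float64(0.0)}
0.104 [316.47516479 236.81229243] [[354.8, 236.6], [278.2, 237.0], [316.7, 272.6], [316.3, 198.9]]
0.116 [316.53056668 241.73604913] [[356.6, 241.5], [276.5, 242.0], [316.7, 279.0], [316.3, 202.1]]
col profile [(166, 33), (168, 37), (170, 35), (172, 41), (174, 37), (176, 86), (178, 157), (180, 158), (182, 158), (184, 157), (186, 122), (188, 100), (190, 19), (192, 13), (194, 17), (196, 19), (198, 89), (200, 142), (202, 143), (204, 146), (206, 146), (208, 144), (210, 144), (212, 145), (214, 144), (216, 170), (218, 179), (220, 183), (222, 178), (224, 176), (226, 180), (228, 180), (230, 181), (232, 181), (234, 176), (236, 171), (238, 171), (240, 170), (242, 173), (244, 172), (246, 151), (248, 144), (250, 140), (252, 131), (254, 136), (256, 157), (258, 172), (260, 171), (262, 168), (264, 168), (266, 170), (268, 167), (270, 140), (272, 37), (274, 39), (276, 107), (278, 113), (280, 113), (282, 113), (284, 112), (286, 112), (288, 114), (290, 114), (292, 113), (294, 113), (296, 113), (298, 114), (300, 113), (302, 116), (304, 115)]
[ 99.8 152. ] [83, 120, 35, 64, 730] [0.813 0.481]
[ 83.5 156.1] [67, 127, 34, 58, 674] [0.804 0.52 ]
[ 67.6 162.1] [52, 133, 32, 61, 659] [0.79  0.557]
[222.4 170.9] [198, 138, 49, 66, 468] [0.76  0.186]
[305.7 166.8] [300, 154, 14, 21, 156] [ 0.766 -0.014]
[207.2 246.6] [196, 235, 24, 24, 326] [0.579 0.223]
[251.1 238.4] [235, 235, 33, 8, 175] [0.596 0.119]
[400.1 256.9] [388, 245, 25, 25, 402] [ 0.544 -0.232]
delta [-0.873   0.0724  0.1824] [-0.0006  0.0004 -0.0012] rows t/r 8.9 0.0 z 0.2109
```

Disc 2's face spans rows 198–271, matching the predicted 199–273 for a seated disc (z = 0.104). Now the cap.

Emit:
play_rows --pt "-0.873 0.072 0 0 0 0 0" --pt "-0.873 0.072 0 0 0 0 0" --pt "-0.873 0.072 0 0 0 0 0" --pt "-0.873 0.072 0 0 0 0 0" --pt "-0.873 0.072 0.03 0 0 0 0" --pt "-0.873 0.072 0.07 0 0 0 0" --pt "-0.873 0.072 0.13 0 0 0 0" --pt "-0.873 0.072 0.18 0 0 0 0" --pt "-0.873 0.072 0.18 0 0 0 0" --pt "-0.873 0.072 0.18 0 0 0 0"

```text
clock: 32.5
position: [0.5405, -0.2389, 0.1182]
tool_rot: [-3.137, 0.002, 1.422]
force: [-0.4, 0.3, 0.9]
grip_width: 0.0855
finger_force: 0.0
```

```bash
python3 - <<'E'
from h import *
st(); c,i=snap("wrist","w17"); 
p,ct=blob(i,c,.008,px(c,[.544,-.233,.008],"wrist"))
h=holes(i,c,ct,.008)
if len(h)==3:
    _,y=fit3(h); g=1.43-(-.137-y); print("grasp yaw",g,g-2*np.pi/3,g+2*np.pi/3); go(*p,-.004,g)
E
```

```text
{'clock': np.float64(32.5), 'position': array([ 0.5405, -0.2389,  0.1182]), 'tool_rot': array([-3.1366e+00,  1.6000e-03,  1.4220e+00]), 'force': array([-0.3896,  0.3489,  0.8616]), 'grip_width': np.float64(0.0855), 'finger_force': np.float64(0.0)}
circle [ 0.5424 -0.2314] r 0.0295 rms 0.00029
[([330.4, 203.1], 158), ([293.0, 221.7], 144), ([320.2, 240.2], 271), ([330.0, 225.4], 20)]
```

```bash
python3 - <<'E'
from h import *
st(); c,i=snap("wrist","w18"); 
p,ct=blob(i,c,.008,px(c,[.5424,-.2314,.008],"wrist"))
g=cv2.cvtColor(i,cv2.COLOR_RGB2HSV); m=np.zeros(g.shape[:2],np.uint8)
cv2.drawContours(m,[cv2.convexHull(ct)],-1,1,-1); m=cv2.erode(m,np.ones((7,7)))
for name,b in(("sat",(g[...,1]>=70)),("dark",(g[...,2]<=60)),("dark75",(g[...,2]<=75))):
    N,l,s,ce=cv2.connectedComponentsWithStats((b&(m>0)).astype(np.uint8))
    H=[onz(c,*ce[k],.008,"wrist") for k in range(1,N) if s[k,4]>25]
    print(name,[(ce[k].round(1).tolist(),int(s[k,4])) for k in range(1,N) if s[k,4]>15])
    for q in H:
        d=q[:2]-p; print("  r",np.hypot(*d).round(4),"ang mod",((np.arctan2(d[1],d[0])+np.pi/3)%(2*np.pi/3)-np.pi/3).round(3))
    if len(H)==3: fit3(H)
go(*p,-.004,1.43)
E
```

```text
{'clock': np.float64(32.55), 'position': array([ 0.5411, -0.238 ,  0.1186]), 'tool_rot': array([-3.1369e+00,  1.1000e-03,  1.4226e+00]), 'force': array([-2.3641, -1.4285, -0.8622]), 'grip_width': np.float64(0.0857), 'finger_force': np.float64(0.0)}
circle [ 0.5424 -0.231 ] r 0.0296 rms 0.00028
sat [([329.5, 203.5], 140), ([292.4, 222.3], 128), ([327.1, 243.4], 113)]
  r 0.0174 ang mod 0.873
  r 0.0169 ang mod 0.818
  r 0.0161 ang mod 0.872
c [ 0.5425 -0.2303] r [0.0168 0.0168 0.0167] yaw mod120 0.854 resid [-0.005  0.004  0.001]
dark []
dark75 []
delta [ 9.400e-03 -2.000e-04  2.479e-01] [-0.0016  0.0001 -0.0026] rows t/r 2.5 0.0 z 0.1199
```

Emit:
play_rows --pt "0.01 0 0 0 0 -0.477 0" --pt "0.01 0 0 0 0 -0.477 0" --pt "0.01 0 0.05 0 0 -0.477 0" --pt "0.01 0 0.1 0 0 -0.477 0" --pt "0.01 0 0.14 0 0 -0.477 0" --pt "0.01 0 0.18 0 0 -0.477 0" --pt "0.01 0 0.22 0 0 -0.477 0" --pt "0.01 0 0.24 0 0 -0.477 0" --pt "0.01 0 0.247 0 0 -0.477 0" --pt "0.01 0 0.247 0 0 -0.477 0"

```text
clock: 33.6
position: [0.5448, -0.2287, -0.0013]
tool_rot: [-3.142, 0.0, 2.425]
force: [-0.3, -0.4, -0.0]
grip_width: 0.0857
finger_force: 0.0
```

```bash
python3 - <<'E'
from h import *
st(); go(.5424,-.2307,-.004,2.421)
E
```

```text
{'clock': np.float64(33.6), 'position': array([ 0.5448, -0.2287, -0.0013]), 'tool_rot': array([-3.1415e+00,  1.0000e-04,  2.4247e+00]), 'force': array([-0.3017, -0.399 , -0.0389]), 'grip_width': np.float64(0.0857), 'finger_force': np.float64(0.0)}
delta [ 0.001  -0.0062  0.0053] [-0.      0.      0.0018] rows t/r 0.1 0.0 z -0.0013
```

Emit:
play_rows --pt "0.001 -0.006 0.005 0 0 0.002 0" --pt "0.001 -0.006 0.005 0 0 0.002 0" --pt "0.001 -0.006 0.005 0 0 0.002 0.4" --pt "0.001 -0.006 0.005 0 0 0.002 0.4" --pt "0.001 -0.006 0.005 0 0 0.002 0.4" --pt "0.001 -0.006 0.005 0 0 0.002 0.4" --pt "0.001 -0.006 0.005 0 0 0.002 0.4" --pt "0.001 -0.006 0.005 0 0 0.002 0.4"

```text
clock: 34.4
position: [0.5424, -0.2313, -0.0032]
tool_rot: [3.141, 0.001, 2.422]
force: [-3.5, 1.1, 15.6]
grip_width: 0.0572
finger_force: 60.4
```

```bash
python3 - <<'E'
from h import *
st(); go(.5711,.2018,.18,1.43)
E
```

```text
{'clock': np.float64(34.4), 'position': array([ 0.5424, -0.2313, -0.0032]), 'tool_rot': array([3.1414e+00, 6.0000e-04, 2.4220e+00]), 'force': array([-3.4581,  1.1069, 15.5517]), 'grip_width': np.float64(0.0572), 'finger_force': np.float64(60.4456)}
delta [ 0.5274  0.6895 -0.3665] [2.000e-04 2.000e-04 4.737e-01] rows t/r 9.4 6.6 z -0.0032
```

Emit:
play_rows --pt "0 0 -0.05 0 0 0 0.6" --pt "0 0 -0.15 0 0 0 0.6" --pt "0 0 -0.25 0 0 0 0.6" --pt "0.03 0.04 -0.34 0 0 0.05 0.6" --pt "0.08 0.11 -0.39 0 0 0.11 0.6" --pt "0.14 0.18 -0.39 0 0 0.17 0.6" --pt "0.2 0.26 -0.39 0 0 0.23 0.6" --pt "0.26 0.34 -0.39 0 0 0.3 0.6" --pt "0.32 0.42 -0.39 0 0 0.37 0.6" --pt "0.38 0.5 -0.39 0 0 0.44 0.6" --newtons 80

```text
clock: 35.4
position: [0.5634, 0.0789, 0.1911]
tool_rot: [3.141, -0.0, 1.503]
force: [0.8, -0.4, -1.1]
grip_width: 0.0564
finger_force: 85.5
```

```bash
python3 - <<'E'
from h import *
st(); go(.5711,.2018,.165,1.43)
E
```

```text
{'clock': np.float64(35.4), 'position': array([0.5634, 0.0789, 0.1911]), 'tool_rot': array([ 3.1414e+00, -1.0000e-04,  1.5029e+00]), 'force': array([ 0.8461, -0.4402, -1.102 ]), 'grip_width': np.float64(0.0564), 'finger_force': np.float64(85.5018)}
delta [ 0.2464 -0.0013  0.0522] [ 0.0001 -0.0001  0.0348] rows t/r 2.5 0.5 z 0.1911
```

Emit:
play_rows --pt "0.08 0 0.01 0 0 0.035 0.6" --pt "0.16 -0.001 0.02 0 0 0.035 0.6" --pt "0.22 -0.001 0.04 0 0 0.035 0.6" --pt "0.246 -0.001 0.05 0 0 0.035 0.6" --pt "0.246 -0.001 0.05 0 0 0.035 0.6" --pt "0.246 -0.001 0.05 0 0 0.035 0.6" --pt "0.246 -0.001 0.05 0 0 0.035 0.6" --pt "0.246 -0.001 0.05 0 0 0.035 0.6"

```text
clock: 36.2
position: [0.571, 0.1985, 0.1663]
tool_rot: [3.141, -0.0, 1.434]
force: [0.2, 1.4, -0.6]
grip_width: 0.0562
finger_force: 85.5
```

```bash
python3 - <<'E'
from h import *
st(); c,i=snap("wrist","w19"); o=observe(); z=o["position"][2]+.0112; T=Ro.from_euler('xyz',o["tool_rot"])
h=cv2.cvtColor(i,cv2.COLOR_RGB2HSV); m=((h[...,1]<60)&(h[...,2]>90)).astype(np.uint8); m[:, :235]=0; m[:,395:]=0
cs,_=cv2.findContours(m,cv2.RETR_EXTERNAL,cv2.CHAIN_APPROX_NONE); ct=max(cs,key=lambda q:cv2.contourArea(q) if cv2.pointPolygonTest(q,(315,315),False)>=0 else 0); print(cv2.fitEllipse(ct))
P=np.array([onz(c,u,v,z,"wrist")[:2] for u,v in ct.reshape(-1,2)]); A=np.c_[2*P,np.ones(len(P))]; s=np.linalg.lstsq(A,(P**2).sum(1),rcond=None)[0]
print("circle",s[:2],np.sqrt(s[2]+s[0]**2+s[1]**2),"in tool",T.inv().apply(np.r_[s[:2],z]-o["position"]).round(4))
cv2.imwrite("pics/crop19.png",cv2.resize(i[190:410,215:415,::-1],None,fx=2.7,fy=2.7,interpolation=cv2.INTER_CUBIC))
go(.5705,.2022,.1008,1.43)
E
```

```text
{'clock': np.float64(36.2), 'position': array([0.571 , 0.1985, 0.1663]), 'tool_rot': array([ 3.141 , -0.    ,  1.4341]), 'force': array([ 0.1844,  1.4157, -0.6408]), 'grip_width': np.float64(0.0562), 'finger_force': np.float64(85.4921)}
((314.5474853515625, 295.5091857910156), (136.99362182617188, 170.90701293945312), 178.57086181640625)
circle [0.57149759 0.2045543 ] 0.03226313494660913 in tool [ 0.0059 -0.0003 -0.0112]
delta [ 0.0068 -0.0019  0.1309] [ 0.0002 -0.0001  0.0021] rows t/r 1.3 0.0 z 0.1663
```

View pics/crop19.png

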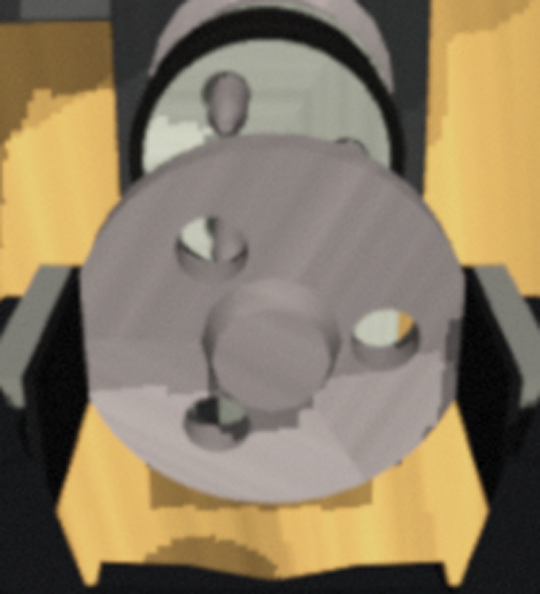

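Cap held raised-centre up; its holes are at crop (212,247), (385,338), (217,422).

```bash
python3 - <<'E'
from h import *
c=get_calibration("wrist"); o=observe(); z=o["position"][2]+.0112; T=Ro.from_euler('xyz',o["tool_rot"])
p,y=fit3([onz(c,215+u/2.7,190+v/2.7,z,"wrist") for u,v in((212,247),(385,338),(217,422))])
print("in tool",T.inv().apply(np.r_[p,z]-o["position"]).round(4),"dyaw",-.137-y)
go(*(o["position"][:2]+np.array([.5711,.2018])-p),.1008,o["tool_rot"][2]-.137-y)
E
```

```text
c [0.5711 0.199 ] r [0.017  0.0168 0.017 ] yaw mod120 -0.1365 resid [-0.005 -0.002  0.006]
in tool [ 0.0004  0.0001 -0.0112] dyaw -0.0004976073081862931
delta [ 0.0054 -0.0008  0.1309] [ 0.0002 -0.0001  0.0002] rows t/r 1.3 0.0 z 0.1663
```

Emit:
play_rows --pt "0.006 -0.001 0.02 0 0 0 0.6" --pt "0.006 -0.001 0.04 0 0 0 0.6" --pt "0.006 -0.001 0.06 0 0 0 0.6" --pt "0.006 -0.001 0.07 0 0 0 0.6" --pt "0.006 -0.001 0.08 0 0 0 0.6" --pt "0.006 -0.001 0.09 0 0 0 0.6" --pt "0.006 -0.001 0.1 0 0 0 0.6" --pt "0.006 -0.001 0.11 0 0 0 0.6" --pt "0.006 -0.001 0.115 0 0 0 0.6" --pt "0.006 -0.001 0.115 0 0 0 0.6"

```text
clock: 37.25
position: [0.5704, 0.2027, 0.108]
tool_rot: [-3.141, 0.0, 1.436]
force: [0.3, 0.1, -2.0]
grip_width: 0.0563
finger_force: 85.5
```

Emit:
play_rows --pt "0 0 0.008 0 0 0 0.6" --pt "0 0 0.014 0 0 0 0.6" --pt "0 0 0.015 0 0 0 0.6" --pt "0 0 0.015 0 0 0 0.6" --pt "0 0 0.015 0 0 0 0.6"

```text
clock: 37.75
position: [0.5706, 0.2028, 0.1011]
tool_rot: [3.141, -0.0, 1.436]
force: [-2.3, 0.0, 4.6]
grip_width: 0.0561
finger_force: 86.2
```

Emit:
play_rows --pt "0 0 0 0 0 0 0" --pt "0 0 0 0 0 0 0" --pt "0 0 0 0 0 0 0" --pt "0 0 -0.04 0 0 0 0" --pt "0 0 -0.12 0 0 0 0" --pt "0 0 -0.2 0 0 0 0" --pt "0 0 -0.24 0 0 0 0" --pt "0 0 -0.24 0 0 0 0" --pt "0 0 -0.24 0 0 0 0"

```text
clock: 38.65
position: [0.5705, 0.2029, 0.2208]
tool_rot: [3.141, -0.0, 1.436]
force: [0.1, 0.1, 0.3]
grip_width: 0.0854
finger_force: 0.0
```

```bash
python3 - <<'E'
from h import *
st(); c,i=snap("wrist","w20"); snap("top","top3"); snap("scene","scene3")
g=cv2.cvtColor(i,cv2.COLOR_RGB2HSV)
for z in(.112,.118): print(z,[px(c,[.5711+dx,.2018+dy,z],"wrist").round(1).tolist() for dx,dy in((.0297,-.0037),(-.0297,.0037),(-.0037,-.0297),(.0037,.0297))])
u0,v0=px(c,[.5711,.2018,.112],"wrist").astype(int)
for du in(-6,6): print("col",u0+du,[(v,int(i[v,u0+du].mean())) for v in range(v0-60,v0+60,3)])
print("row",[(u,int(i[v0,u].mean())) for u in range(u0-54,u0+55,3)])
# dark objects: post & knob
m=(g[...,2]<45).astype(np.uint8); N,l,s,ce=cv2.connectedComponentsWithStats(m)
for k in range(1,N):
    if s[k,4]>80: print(ce[k].round(1),s[k].tolist())
print("post",[px(c,[.5711+.137*.095,.2018+.99*.095,z],"wrist").round(1) for z in(.034,.074)])
E
```

```text
{'clock': np.float64(38.65), 'position': array([0.5705, 0.2029, 0.2208]), 'tool_rot': array([ 3.1414e+00, -3.0000e-04,  1.4360e+00]), 'force': array([0.1426, 0.106 , 0.3415]), 'grip_width': np.float64(0.0854), 'finger_force': np.float64(0.0)}
0.112 [[358.7, 235.7], [274.0, 236.7], [316.8, 275.7], [315.8, 194.1]]
0.118 [[359.6, 238.1], [273.0, 239.1], [316.8, 278.9], [315.8, 195.6]]
col 310 [(176, 121), (179, 150), (182, 152), (185, 117), (188, 28), (191, 46), (194, 114), (197, 111), (200, 114), (203, 116), (206, 118), (209, 114), (212, 99), (215, 83), (218, 93), (221, 111), (224, 118), (227, 121), (230, 122), (233, 144), (236, 146), (239, 145), (242, 147), (245, 146), (248, 107), (251, 69), (254, 77), (257, 87), (260, 121), (263, 144), (266, 152), (269, 151), (272, 153), (275, 122), (278, 109), (281, 109), (284, 109), (287, 110), (290, 111), (293, 109)]
col 322 [(176, 134), (179, 161), (182, 161), (185, 126), (188, 39), (191, 41), (194, 115), (197, 117), (200, 115), (203, 113), (206, 118), (209, 118), (212, 122), (215, 123), (218, 122), (221, 119), (224, 128), (227, 122), (230, 128),
[... 237 characters left out ...]
), (293, 115)]
row [(262, 152), (265, 148), (268, 103), (271, 51), (274, 143), (277, 151), (280, 152), (283, 152), (286, 149), (289, 148), (292, 149), (295, 149), (298, 114), (301, 82), (304, 131), (307, 146), (310, 146), (313, 148), (316, 148), (319, 149), (322, 150), (325, 150), (328, 98), (331, 128), (334, 64), (337, 80), (340, 112), (343, 122), (346, 94), (349, 114), (352, 134), (355, 136), (358, 87), (361, 49), (364, 79), (367, 162), (370, 162)]
[315.7 140.2] [266, 69, 100, 152, 9434]
[215.6 176. ] [205, 154, 25, 45, 805]
[311.9 192.2] [284, 188, 60, 17, 161]
[305.2 316.5] [277, 270, 80, 65, 839]
[312.7 417.9] [0, 298, 640, 182, 60931]
post [array([316.3, 106.8]), array([316.5, 103.2])]
```

Cap face spans rows 193–275, cols 273–358, matching the seated height of 0.112. Next, locate the post and the knob.

```bash
python3 - <<'E'
from h import *
i=cv2.imread("pics/w20.png")[...,::-1]; c=get_calibration("wrist")
g=i.mean(2)
m=(g<22).astype(np.uint8); N,l,s,ce=cv2.connectedComponentsWithStats(m)
for k in range(1,N):
    if s[k,4]>40 and ce[k][1]<290: print(ce[k].round(1),s[k].tolist(),[onz(c,*ce[k],z,"wrist")[:2].round(4) for z in(.055,.074)])
# knob bar
h=cv2.cvtColor(i,cv2.COLOR_RGB2HSV); m=((h[...,2]<45)).astype(np.uint8); m[:, :195]=0; m[:,240:]=0
cs,_=cv2.findContours(m,cv2.RETR_EXTERNAL,cv2.CHAIN_APPROX_NONE); q=max(cs,key=cv2.contourArea); print("knob",cv2.minAreaRect(q), [onz(c,*cv2.minAreaRect(q)[0],z,"wrist")[:2].round(4) for z in(.04,.06,.07)])
go(.5841,.2959,.12,1.434); go(.5841,.2959,.045,1.434)
t=get_calibration("top"); 
E
```

```text
[315.8 104.5] [307, 94, 19, 23, 330] [array([0.583 , 0.2959]), array([0.5828, 0.2945])]
[215.4 175.8] [205, 154, 22, 44, 730] [array([0.4907, 0.2501]), array([0.4962, 0.2515])]
[313.2 190.4] [294, 188, 40, 8, 65] [array([0.5713, 0.2254]), array([0.5718, 0.2283])]
knob ((217.0, 429.0), (44.0, 100.0), 0.0) [array([ 0.4142, -0.0458]), array([ 0.4244, -0.0261]), array([ 0.4296, -0.0162])]
delta [0.1888 0.0028 0.1994] [-0.0006  0.0004  0.0009] rows t/r 2.7 0.0 z 0.2198
delta [0.1889 0.003  0.3494] [-0.0006  0.0004  0.0009] rows t/r 4.0 0.0 z 0.2198
```

Emit:
play_rows --pt "0.08 0.001 0 0 0 0 0" --pt "0.16 0.002 0.03 0 0 0 0" --pt "0.188 0.002 0.1 0 0 0 0" --pt "0.188 0.002 0.19 0 0 0 0" --pt "0.188 0.002 0.27 0 0 0 0" --pt "0.188 0.002 0.34 0 0 0 0" --pt "0.188 0.002 0.345 0 0 0 0" --pt "0.188 0.002 0.345 0 0 0 0" --pt "0.188 0.002 0.345 0 0 0 0"

```text
clock: 39.7
position: [0.5852, 0.2961, 0.0501]
tool_rot: [3.14, -0.001, 1.436]
force: [-0.2, -0.7, 0.3]
grip_width: 0.0854
finger_force: 0.0
```

Emit:
play_rows --pt "0 0 0 0 0 0 1" --pt "0 0 0 0 0 0 1" --pt "0 0 0 0 0 0 1" --pt "0 0 0 0 0 0 1" --pt "0 0 0 0 0 0 1" --pt "0 0 0 0 0 0 1" --pt "0 0 0 0 0 0 1" --pt "0 0 0 0 0 0 1" --newtons 40

```text
clock: 40.5
position: [0.5837, 0.296, 0.0486]
tool_rot: [-3.141, 0.0, 1.436]
force: [-5.7, -0.1, 7.7]
grip_width: 0.0145
finger_force: 38.9
```

Emit:
play_rows --pt "-0.01 0 0 0 0 0 1" --pt "-0.025 0 0 0 0 0 1" --pt "-0.04 0 0 0 0 0 1" --pt "-0.055 0 0 0 0 0 1" --pt "-0.07 0 0 0 0 0 1" --pt "-0.085 0 0 0 0 0 1" --pt "-0.1 0 0 0 0 0 1" --pt "-0.11 0 0 0 0 0 1" --pt "-0.12 0 0 0 0 0 1" --pt "-0.12 0 0 0 0 0 1"

```text
clock: 41.5
position: [0.5758, 0.2362, 0.0486]
tool_rot: [-3.141, -0.0, 1.436]
force: [-4.5, -0.7, 7.9]
grip_width: 0.0146
finger_force: 39.4
```

```bash
python3 - <<'E'
from h import *
t,i=snap("top","top4"); a=cv2.imread("pics/top3.png")[...,::-1]
# stop end along the rail axis: plate front edge vs end, initial estimate from w16-like top view brightness along rail line (offset 25mm in x_hub)
c=np.array([.5711,.2018]); yh=np.array([.137,.9906]); xh=np.array([.9906,-.137])
for nm,im in(("before",a),("now",i)):
  for ox in(-.03,.03):
    print(nm,ox,[(round(d*1000),int(im[tuple(px(t,[*(c+ox*xh-d*yh),.03],"top").astype(int)[::-1])].mean())) for d in np.arange(.02,.15,.004)])
E
```

```text
before -0.03 [(20, 34), (24, 33), (28, 50), (32, 35), (36, 42), (40, 100), (44, 122), (48, 122), (52, 122), (56, 122), (60, 120), (64, 122), (68, 122), (72, 121), (76, 121), (80, 120), (84, 122), (88, 123), (92, 120), (96, 111), (100, 105), (104, 106), (108, 124), (112, 120), (116, 123), (120, 72), (124, 53), (128, 46), (132, 66), (136, 98), (140, 98), (144, 101), (148, 101)]
before 0.03 [(20, 65), (24, 52), (28, 51), (32, 51), (36, 44), (40, 119), (44, 121), (48, 135), (52, 181), (56, 179), (60, 180), (64, 179), (68, 181), (72, 179), (76, 180), (80, 182), (84, 182), (88, 183), (92, 182), (96, 183), (100, 183), (104, 183), (108, 183), (112, 184), (116, 182), (120, 116), (124, 53), (128, 46), (132, 76), (136, 113), (140, 112), (144, 116), (148, 111)]
now -0.03 [(20, 50), (24, 45), (28, 49), (32, 31), (36, 31), (40, 32), (44, 38), (48, 57), (52, 95), (56, 98), (60, 97), (64, 101), (68, 102), (72, 69), (76, 52), (80, 35), (84, 32), (88, 35), (92, 36), (96, 35), (100, 102), (104, 107), (108, 124), (112, 122), (116, 125), (120, 71), (124, 38), (128, 30), (132, 68), (136, 102), (140, 100), (144, 100), (148, 103)]
now 0.03 [(20, 44), (24, 41), (28, 77), (32, 100), (36, 100), (40, 98), (44, 96), (48, 82), (52, 99), (56, 100), (60, 101), (64, 104), (68, 85), (72, 64), (76, 53), (80, 59), (84, 35), (88, 30), (92, 35), (96, 58), (100, 124), (104, 126), (108, 128), (112, 127), (116, 124), (120, 80), (124, 51), (128, 48), (132, 77), (136, 113), (140, 113), (144, 115), (148, 116)]
```

The carriage edge moved from 39 to 99 mm and the stop is at ~120 mm, so about 20 mm remain.

Emit:
play_rows --pt "-0.008 0 0 0 0 0 1" --pt "-0.016 0 0 0 0 0 1" --pt "-0.024 0 0 0 0 0 1" --pt "-0.03 0 0 0 0 0 1" --pt "-0.034 0 0 0 0 0 1" --pt "-0.034 0 0 0 0 0 1"

```text
clock: 42.15
position: [0.5737, 0.2199, 0.0487]
tool_rot: [-3.141, -0.001, 1.436]
force: [-3.0, 2.7, 6.5]
grip_width: 0.0142
finger_force: 39.3
```

Emit:
play_rows --pt "-0.002 0 0 0 0 0 1" --pt "-0.004 0 0 0 0 0 1" --pt "-0.004 0 0 0 0 0 1"

```text
clock: 42.45
position: [0.5735, 0.2182, 0.0487]
tool_rot: [-3.141, -0.001, 1.436]
force: [-3.1, 3.0, 6.7]
grip_width: 0.0146
finger_force: 39.3
```

Emit:
play_rows --pt "-0.002 0 0 0 0 0 1" --pt "-0.004 0 0 0 0 0 1" --pt "-0.004 0 0 0 0 0 1"

```text
clock: 42.75
position: [0.5732, 0.2163, 0.0487]
tool_rot: [-3.141, -0.001, 1.436]
force: [-2.9, 2.9, 4.9]
grip_width: 0.0147
finger_force: 39.3
```

Emit:
play_rows --pt "-0.002 0 0 0 0 0 1" --pt "-0.004 0 0 0 0 0 1" --pt "-0.004 0 0 0 0 0 1"

```text
clock: 43.05
position: [0.5729, 0.2143, 0.0487]
tool_rot: [-3.141, -0.001, 1.436]
force: [-3.0, 2.4, 5.0]
grip_width: 0.0143
finger_force: 39.3
```

Emit:
play_rows --pt "-0.002 0 0 0 0 0 1" --pt "-0.004 0 0 0 0 0 1" --pt "-0.004 0 0 0 0 0 1"

```text
clock: 43.35
position: [0.5728, 0.2132, 0.0487]
tool_rot: [3.141, -0.002, 1.437]
force: [-2.1, 7.8, 3.5]
grip_width: 0.0146
finger_force: 39.0
```

Force is rising. One more step to confirm the stop.

Emit:
play_rows --pt "-0.002 0 0 0 0 0 1" --pt "-0.004 0 0 0 0 0 1" --pt "-0.004 0 0 0 0 0 1"

```text
clock: 43.65
position: [0.5728, 0.2131, 0.0488]
tool_rot: [3.141, -0.004, 1.438]
force: [0.8, 16.7, -0.7]
grip_width: 0.0146
finger_force: 39.1
```

Emit:
play_rows --pt "0.004 0 0 0 0 0 0.6" --pt "0.004 0 0 0 0 0 0.5" --pt "0.004 0 0 0 0 0 0.5" --pt "0.004 0 -0.05 0 0 0 0.5" --pt "0.004 0 -0.14 0 0 0 0.5" --pt "0.004 0 -0.22 0 0 0 0.5" --pt "0.004 0 -0.3 0 0 0 0.5" --pt "0.004 0 -0.3 0 0 0 0.5" --pt "0.004 0 -0.3 0 0 0 0.5"

```text
clock: 44.55
position: [0.573, 0.2113, 0.1991]
tool_rot: [3.14, -0.001, 1.435]
force: [0.4, 0.5, -1.0]
grip_width: 0.0425
finger_force: 0.0
```

```bash
python3 - <<'E'
from h import *
st(); c,i=snap("wrist","w21"); t,ti=snap("top","top5"); s,si=snap("scene","scene5")
g=i.max(2); m=(g<40).astype(np.uint8); N,l,S,ce=cv2.connectedComponentsWithStats(m)
for k in range(1,N):
    if S[k,4]>60: print("w",ce[k].round(1),S[k].tolist(),[onz(c,*ce[k],z,"wrist")[:2].round(4).tolist() for z in(.05,.065)])
m=(ti.max(2)<40).astype(np.uint8); N,l,S,ce=cv2.connectedComponentsWithStats(m)
for k in range(1,N):
    if 20<S[k,4]<400 and 150<ce[k][0]<280: print("t",ce[k].round(1),S[k].tolist(),[onz(t,*ce[k],z,"top")[:2].round(4).tolist() for z in(.05,.065)])
print("pred knob px wrist",[px(c,[.4925,.245,z],"wrist") for z in(.03,.07)])
# grey tongue/arm pixels neighbourhood
E
```

```text
{'clock': np.float64(44.55), 'position': array([0.573 , 0.2113, 0.1991]), 'tool_rot': array([ 3.1404e+00, -7.0000e-04,  1.4354e+00]), 'force': array([ 0.396 ,  0.5049, -1.0127]), 'grip_width': np.float64(0.0425), 'finger_force': np.float64(0.0)}
w [207.  190.2] [196, 167, 23, 48, 907] [[0.4894, 0.2497], [0.4941, 0.2514]]
w [311.7 238.6] [300, 205, 26, 72, 1186] [[0.5683, 0.1975], [0.569, 0.2018]]
w [312.3 412.7] [0, 288, 611, 192, 58915] [[0.5427, 0.0114], [0.5447, 0.0253]]
w [311.4 321. ] [275, 310, 75, 37, 813] [[0.5575, 0.1219], [0.5587, 0.1301]]
t [266.  256.6] [258, 237, 13, 36, 172] [[0.549, 0.0805], [0.548, 0.079]]
t [216.7 249.5] [203, 243, 29, 14, 193] [[0.568, 0.1926], [0.5667, 0.1896]]
t [205.3 275.2] [204, 267, 5, 20, 24] [[0.5101, 0.2186], [0.5096, 0.2153]]
t [179.5 451.3] [169, 416, 17, 64, 221] [[0.1267, 0.2755], [0.1313, 0.2714]]
pred knob px wrist [array([217.73354251, 191.36821886]), array([204.683426  , 199.65639688])]
```

```bash
python3 - <<'E'
from h import *
go(.491,.25,.17,1.29); print(observe()["qpos"].round(3))
E
```

```text
delta [ 0.0551 -0.1714  0.0547] [-0.0007  0.0006  0.0695] rows t/r 1.9 1.0 z 0.1972
[-0.615  0.548  0.241  1.684 -0.155  0.93  -0.45 ]
```

Emit:
play_rows --pt "0.055 -0.171 0 0 0 0.07 0.3" --pt "0.055 -0.171 0.03 0 0 0.07 0.3" --pt "0.055 -0.171 0.054 0 0 0.07 0.3" --pt "0.055 -0.171 0.054 0 0 0.07 0.3" --pt "0.055 -0.171 0.054 0 0 0.07 0.3" --pt "0.055 -0.171 0.054 0 0 0.07 0.3"

```text
clock: 45.3
position: [0.4927, 0.2497, 0.1715]
tool_rot: [3.141, 0.0, 1.288]
force: [0.2, -1.3, 0.8]
grip_width: 0.0598
finger_force: 0.0
```

```bash
python3 - <<'E'
from h import *
st(); c,i=snap("wrist","w22")
m=(i.max(2)<40).astype(np.uint8); m[290:]=0; N,l,S,ce=cv2.connectedComponentsWithStats(m)
for k in range(1,N):
    if S[k,4]>60:
        q,_=cv2.findContours((l==k).astype(np.uint8),cv2.RETR_EXTERNAL,cv2.CHAIN_APPROX_NONE); r=cv2.minAreaRect(q[0])
        print("w",ce[k].round(1),S[k].tolist(),r,[onz(c,*ce[k],z,"wrist")[:2].round(4).tolist() for z in(.05,.065)])
        if 280<ce[k][0]<350:
            b=cv2.boxPoints(r); print([onz(c,*p,.065,"wrist")[:2].round(4).tolist() for p in b])
print([px(c,[.491,.25,z],"wrist") for z in(.03,.065)])
E
```

```text
{'clock': np.float64(45.3), 'position': array([0.4927, 0.2497, 0.1715]), 'tool_rot': array([3.1411e+00, 1.0000e-04, 1.2880e+00]), 'force': array([ 0.211 , -1.3484,  0.7511]), 'grip_width': np.float64(0.0598), 'finger_force': np.float64(0.0)}
w [313.8 231.9] [307, 204, 14, 58, 729] ((313.5, 232.5), (57.0, 13.0), 90.0) [[0.4913, 0.2487], [0.4925, 0.2526]]
[[0.4936, 0.2728], [0.5021, 0.2703], [0.4907, 0.2307], [0.4818, 0.2333]]
w [425.8 258.1] [410, 230, 38, 60, 1366] ((429.37652587890625, 260.3981628417969), (34.288047790527344, 60.076229095458984), 4.513988018035889) [[0.5689, 0.2042], [0.5657, 0.2107]]
[array([313.01466038, 223.78243327]), array([312.73444079, 235.91881627])]
```

```bash
python3 - <<'E'
from h import *
c=get_calibration("wrist"); X=np.array([np.cos(1.288),np.sin(1.288)])
for zt,zf in((.068,.034),(.06,.026),(.075,.041)):
    print(zt,(onz(c,313.5,261.5,zt,"wrist")[:2]+.018*X).round(4),(onz(c,313.5,203.5,zf,"wrist")[:2]-.018*X).round(4))
E
```

```text
0.068 [0.4915 0.2501] [0.4911 0.249 ]
0.06 [0.4906 0.2473] [0.4906 0.2476]
0.075 [0.4922 0.2525] [0.4915 0.2503]
```

Emit:
play_rows --pt "-0.002 -0.003 0.04 0 0 0 0.6" --pt "-0.002 -0.003 0.08 0 0 0 0.6" --pt "-0.002 -0.003 0.13 0 0 0 0.6" --pt "-0.002 -0.003 0.18 0 0 0 0.6" --pt "-0.002 -0.003 0.22 0 0 0 0.6" --pt "-0.002 -0.003 0.245 0 0 0 0.6" --pt "-0.002 -0.003 0.252 0 0 0 0.6" --pt "-0.002 -0.003 0.252 0 0 0 0.6"

```text
clock: 46.15
position: [0.4904, 0.2496, 0.0455]
tool_rot: [3.142, 0.0, 1.289]
force: [-0.2, -0.1, 0.0]
grip_width: 0.0344
finger_force: 0.0
```

Emit:
play_rows --pt "0 0 0 0 0 0 1" --pt "0 0 0 0 0 0 1" --pt "0 0 0 0 0 0 1" --pt "0 0 0 0 0 0 1" --pt "0 0 0 0 0 0 1" --pt "0 0 0 0 0 0 1"

```text
clock: 46.75
position: [0.4914, 0.2498, 0.0464]
tool_rot: [3.139, -0.002, 1.289]
force: [6.1, -1.8, 2.3]
grip_width: 0.0097
finger_force: 43.4
```

Emit:
play_rows --pt "0 0 0 0 0 0.04 1" --pt "0 0 0 0 0 0.08 1" --pt "0 0 0 0 0 0.12 1" --pt "0 0 0 0 0 0.16 1" --pt "0 0 0 0 0 0.2 1" --pt "0 0 0 0 0 0.24 1" --pt "0 0 0 0 0 0.28 1" --pt "0 0 0 0 0 0.32 1" --pt "0 0 0 0 0 0.36 1" --pt "0 0 0 0 0 0.36 1"

```text
clock: 47.75
position: [0.4907, 0.2504, 0.0464]
tool_rot: [-3.141, -0.002, 0.532]
force: [1.1, 1.2, 6.4]
grip_width: 0.0093
finger_force: 44.0
```

```bash
python3 -c "
from h import *
st(); o=observe(); print(o['moment'],o['qpos'].round(2))"
```

```text
{'clock': np.float64(47.75), 'position': array([0.4907, 0.2504, 0.0464]), 'tool_rot': array([-3.1414e+00, -2.0000e-03,  5.3230e-01]), 'force': array([1.0606, 1.1595, 6.3913]), 'grip_width': np.float64(0.0093), 'finger_force': np.float64(44.0321)}
[ 0.19590365 -0.01927282 -0.03415562] [-0.85  0.72  0.39  1.94 -0.48  0.57 -1.18]
```

Emit:
play_rows --pt "0 0 0 0 0 0.04 1" --pt "0 0 0 0 0 0.08 1" --pt "0 0 0 0 0 0.12 1" --pt "0 0 0 0 0 0.16 1" --pt "0 0 0 0 0 0.2 1" --pt "0 0 0 0 0 0.24 1" --pt "0 0 0 0 0 0.27 1" --pt "0 0 0 0 0 0.3 1" --pt "0 0 0 0 0 0.3 1"

```text
clock: 48.65
position: [0.4906, 0.2513, 0.0464]
tool_rot: [-3.139, -0.001, -0.095]
force: [1.0, 4.4, 7.7]
grip_width: 0.0093
finger_force: 44.1
```

Emit:
play_rows --pt "0 0 0 0 0 0.01 1" --pt "0 0 0 0 0 0.02 1" --pt "0 0 0 0 0 0.03 1" --pt "0 0 0 0 0 0.03 1"

```text
clock: 49.05
position: [0.4906, 0.2513, 0.0464]
tool_rot: [-3.139, -0.001, -0.155]
force: [0.2, 5.3, 6.5]
grip_width: 0.0096
finger_force: 47.7
```

```bash
python3 -c "
from h import *
st(); o=observe(); print(o['moment'],o['qpos'].round(2))"
```

```text
{'clock': np.float64(49.05), 'position': array([0.4906, 0.2513, 0.0464]), 'tool_rot': array([-3.1391e+00, -1.1000e-03, -1.5470e-01]), 'force': array([0.1822, 5.2743, 6.515 ]), 'grip_width': np.float64(0.0096), 'finger_force': np.float64(47.7441)}
[ 0.9914594  -0.09575781  0.84736956] [-0.97  0.77  0.57  1.95 -0.69  0.63 -1.68]
```

The moment rose to 0.85 N m, so the knob is at its stop. Release, rise and verify.

Emit:
play_rows --pt "0 0 0 0 0 -0.005 0.7" --pt "0 0 0 0 0 -0.005 0.6" --pt "0 0 0 0 0 -0.005 0.6" --pt "0 0 -0.06 0 0 -0.005 0.6" --pt "0 0 -0.16 0 0 -0.005 0.6" --pt "0 0 -0.26 0 0 -0.005 0.6" --pt "0 0 -0.34 0 0 -0.005 0.6" --pt "0 0 -0.34 0 0 -0.005 0.6" --pt "0 0 -0.34 0 0 -0.005 0.6"

```text
clock: 49.95
position: [0.49, 0.2501, 0.2158]
tool_rot: [-3.14, -0.0, -0.145]
force: [0.2, -0.4, -0.4]
grip_width: 0.0341
finger_force: 0.0
```

```bash
python3 - <<'E'
from h import *
st(); c,i=snap("wrist","w23"); t,ti=snap("top","top6")
m=(i.max(2)<40).astype(np.uint8); m[290:]=0; N,l,S,ce=cv2.connectedComponentsWithStats(m)
for k in range(1,N):
    if S[k,4]>100:
        q,_=cv2.findContours((l==k).astype(np.uint8),cv2.RETR_EXTERNAL,cv2.CHAIN_APPROX_NONE); r=cv2.minAreaRect(q[0])
        v=q[0].reshape(-1,2).astype(float); P=np.array([onz(c,*p,.05,"wrist")[:2] for p in v])
        print(ce[k].round(1),S[k].tolist(),np.round(r[1],0),r[2],[onz(c,*ce[k],z,"wrist")[:2].round(4).tolist() for z in(.05,.065)])
# hub pack: expected now at
yh=np.array([.137,.9906]); xh=np.array([.9906,-.137]); n=np.array([.5711,.2018])
print([(round(d*1000),int(ti[tuple(px(t,[*(n-.033*xh-d*yh),.03],"top").astype(int)[::-1])].mean())) for d in np.arange(.09,.14,.003)])
# tongue: bright pixels on line from knob along +x_hub, z .04
k0=np.array([.491,.2495])
for z in(.03,.04): print([(round(d*1000),ti[tuple(px(t,[*(k0+d*xh),z],"top").astype(int)[::-1])].tolist()) for d in np.arange(.02,.1,.01)])
E
```

```text
{'clock': np.float64(49.95), 'position': array([0.49  , 0.2501, 0.2158]), 'tool_rot': array([-3.1403e+00, -5.0000e-04, -1.4520e-01]), 'force': array([ 0.1721, -0.4113, -0.3732]), 'grip_width': np.float64(0.0341), 'finger_force': np.float64(0.0)}
[124.8  56.6] [105, 18, 34, 69, 223] [71. 18.] 74.96218872070312 [[0.6632, 0.3968], [0.6582, 0.3891]]
[95.4 75. ] [78, 41, 33, 69, 184] [71. 15.] 73.37924194335938 [[0.6557, 0.4306], [0.651, 0.4213]]
[70.5 96.9] [54, 65, 32, 68, 225] [70. 14.] 72.89727020263672 [[0.6437, 0.463], [0.6397, 0.4521]]
[442.6 120.9] [434, 84, 32, 73, 503] [73. 26.] 82.09283447265625 [[0.5585, 0.131], [0.5586, 0.1363]]
[367.9 117.6] [334, 103, 73, 28, 1111] [73. 21.] 8.130102157592773 [[0.5674, 0.1952], [0.567, 0.1974]]
[ 21.2 258.2] [0, 193, 53, 97, 2317] [52. 96.] 0.0 [[0.4966, 0.5853], [0.4996, 0.5685]]
[314.2 217.1] [309, 194, 11, 48, 505] [47. 10.] 90.0 [[0.4903, 0.2512], [0.4936, 0.2506]]
[(90, 48), (93, 47), (96, 31), (99, 36), (102, 50), (105, 50), (108, 51), (111, 51), (114, 51), (117, 50), (120, 26), (123, 45), (126, 34), (129, 26), (132, 63), (135, 98), (138, 96)]
[(20, [137, 126, 120]), (30, [154, 143, 133]), (40, [154, 142, 134]), (50, [149, 136, 129]), (60, [153, 141, 132]), (70, [157, 143, 137]), (80, [151, 151, 133]), (90, [182, 182, 161])]
[(20, [84, 78, 74]), (30, [154, 141, 132]), (40, [154, 142, 133]), (50, [163, 155, 152]), (60, [153, 141, 133]), (70, [152, 142, 132]), (80, [149, 147, 129]), (90, [184, 183, 163])]
```

The knob bar lies along the tool (yaw −0.145), the tongue spans the rail out to ~78 mm, and the carriage is against the stop. Handing in.

```bash
python3 -c "
from workcell import *
print(job_done())"
```

```text
the job is handed in; nothing more can be done
None
```

The ring, both discs present and the cap are stacked on the hub, the carriage is at the far stop and the knob is locked. The job was handed in at about 50 s with no verdict returned; one disc was dropped beside the wrench on the way, then recovered and fitted.

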